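# Load filter cartridges into the bay and clamp them down

### The job

Load every filter cartridge lying on the paper mat into the bay, one to a lane, in any free lanes: lay it in the flared mouth and push it along the rails until it is fully home against the end stop. Then secure each with a U-clamp from the rack, both legs either side of the barrel and down through the lane's two holes until the clamp rests on the barrel. Leave the brown bottle, the white jar, the tip box and the tube rack where they are.

Things in the scene. Friction and masses are not known exactly. Their poses are not given: they have to be found in the camera images.
- bay: Cartridge bay, a fixed aluminium bed 240 (x) x 262 (y) mm, its top (the bed) 24 mm above the table; origin: centre of the underside; its +x points away from the robot along three lanes, centre lines at y = -84, 0, +84 mm. The bed is bare from x = -120 to -32 mm, then come the lanes' rails. A grey stop, 34 mm above the bed, ends all lanes at x = +108 mm.
- mouth0 (a point): Lane 0: where its mouth begins, on the bed, on the centre line (bay x = -32 mm). Each lane has two black rails 3.5 mm thick, 14 mm above the bed: here 70 mm apart inside, they converge over 45 mm to a 44 mm gap, then run parallel for 95 mm to the stop. Axes as the bay's.
- mouth1 (a point): The same for lane 1 (the middle).
- mouth2 (a point): The same for lane 2.
- seat0 (a point): Site at lane 0 (y = -84 mm) of the bay: where the centre of a cartridge lies when it is fully home in that lane (44 mm above the table, 20 mm above the bed). Axes as the bay's. The lane's two clamp holes, 12 mm square and right through the bed, lie 32 mm to either side (bay y) of this point, outside the rails.
- seat1 (a point): Site at lane 1 (the middle) of the bay: where the centre of a cartridge lies when it is fully home in that lane (44 mm above the table, 20 mm above the bed). Axes as the bay's. Holes as in lane 0.
- seat2 (a point): Site at lane 2 (y = +84 mm) of the bay: where the centre of a cartridge lies when it is fully home in that lane (44 mm above the table, 20 mm above the bed). Axes as the bay's. Holes as in lane 0.
- rack: Clamp rack, a fixed black block 225 x 104 x 30 mm; origin: centre of the underside. Three pairs of loose holes (14 mm square, 22 mm deep, 64 mm apart along its y) at x = -75, 0, +75 mm, a U-clamp standing in each pair at the start. It stands left or right of the bay.
- mat: Thin white paper mat 350 x 170 mm, flat on the table, on which the cartridges lie at the start; on the other side of the bay from the rack. Look only.
- col0: Filter cartridge, lying; there may be two or three, all alike: round white barrel 34 mm in diameter and 60 mm long between two square grey end caps 40 x 40 mm and 20 mm thick; 100 mm long in all, about 160 g. Origin: its centre, 20 mm above what it lies on; x along the barrel. Both ends are alike and any side may be up. It slides freely on the bed.
- clamp0: Steel U-clamp, 120 g, all alike: two round legs 8 mm thick pointing down, 64 mm apart along its y, tips tapered; a bridge across them 18 (x) x 74 (y) x 12 mm, its underside 55 mm above the leg tips; two 4.5 mm pads under it sit astride the barrel. Origin: midway between the leg tips; z up. Fully down on a cartridge that is home, the tips are 38 mm under the seat point (18 mm below the bed).
- clamp0_grip (a point): Centre of the clamp's grip block, on top of its bridge, 80 mm above the leg tips: block 18 (x) x 30 (y) x 26 mm, the bridge below it as thick in x. Axes as the clamp's.
- col1: Filter cartridge, lying; there may be two or three, all alike: round white barrel 34 mm in diameter and 60 mm long between two square grey end caps 40 x 40 mm and 20 mm thick; 100 mm long in all, about 160 g. Origin: its centre, 20 mm above what it lies on; x along the barrel. Both ends are alike and any side may be up. It slides freely on the bed.
- clamp1: Steel U-clamp, 120 g, all alike: two round legs 8 mm thick pointing down, 64 mm apart along its y, tips tapered; a bridge across them 18 (x) x 74 (y) x 12 mm, its underside 55 mm above the leg tips; two 4.5 mm pads under it sit astride the barrel. Origin: midway between the leg tips; z up. Fully down on a cartridge that is home, the tips are 38 mm under the seat point (18 mm below the bed).
- clamp1_grip (a point): Centre of the clamp's grip block, on top of its bridge, 80 mm above the leg tips: block 18 (x) x 30 (y) x 26 mm, the bridge below it as thick in x. Axes as the clamp's.
- col2: Filter cartridge, lying; there may be two or three, all alike: round white barrel 34 mm in diameter and 60 mm long between two square grey end caps 40 x 40 mm and 20 mm thick; 100 mm long in all, about 160 g. Origin: its centre, 20 mm above what it lies on; x along the barrel. Both ends are alike and any side may be up. It slides freely on the bed.
- clamp2: Steel U-clamp, 120 g, all alike: two round legs 8 mm thick pointing down, 64 mm apart along its y, tips tapered; a bridge across them 18 (x) x 74 (y) x 12 mm, its underside 55 mm above the leg tips; two 4.5 mm pads under it sit astride the barrel. Origin: midway between the leg tips; z up. Fully down on a cartridge that is home, the tips are 38 mm under the seat point (18 mm below the bed).
- clamp2_grip (a point): Centre of the clamp's grip block, on top of its bridge, 80 mm above the leg tips: block 18 (x) x 30 (y) x 26 mm, the bridge below it as thick in x. Axes as the clamp's.
- bottle: Bystander: brown bottle, 54 mm wide, 95 mm high; origin: centre of the underside.
- tipbox: Bystander: pipette tip box 75 x 110 x 55 mm; origin: centre of the underside.
- tuberack: Bystander: black tube rack 60 x 130 x 42 mm; origin: centre of the underside.
- jar: Bystander: white jar, 64 mm wide, 85 mm high; origin: centre of the underside.
Things that resemble listed ones, but are neither listed nor needed, are in the scene too. Leave any green look-alike of the col0 alone.

How it is judged:
At the end, for the whole second after the job is handed in: Every cartridge present is home in a lane: centre within 5 mm along, 4 mm across and in height of its seat site, in line within 0.07 rad; over it a U-clamp, its origin within 6 mm of the seat in x and y, 32 to 46 mm below it, tilt under 0.14 rad; all stay so (((x of col0 in the frame of seat0 between -0.005 and 0.004 m and y of col0 in the frame of seat0 between -0.004 and 0.004 m and z of col0 in the frame of seat0 between -0.004 and 0.004 m and angle between the x axis of col0 and the x axis of seat0, either way round below 0.07 rad and ((x of clamp0 in the frame of seat0 between -0.006 and 0.006 m and y of clamp0 in the frame of seat0 between -0.006 and 0.006 m and z of clamp0 in the frame of seat0 between -0.046 and -0.032 m and angle between clamp0's own z axis and vertical below 0.14 rad) or (x of clamp1 in the frame of seat0 between -0.006 and 0.006 m and y of clamp1 in the frame of seat0 between -0.006 and 0.006 m and z of clamp1 in the frame of seat0 between -0.046 and -0.032 m and angle between clamp1's own z axis and vertical below 0.14 rad) or (x of clamp2 in the frame of seat0 between -0.006 and 0.006 m and y of clamp2 in the frame of seat0 between -0.006 and 0.006 m and z of clamp2 in the frame of seat0 between -0.046 and -0.032 m and angle between clamp2's own z axis and vertical below 0.14 rad))) or (x of col0 in the frame of seat1 between -0.005 and 0.004 m and y of col0 in the frame of seat1 between -0.004 and 0.004 m and z of col0 in the frame of seat1 between -0.004 and 0.004 m and angle between the x axis of col0 and the x axis of seat1, either way round below 0.07 rad and ((x of clamp0 in the frame of seat1 between -0.006 and 0.006 m and y of clamp0 in the frame of seat1 between -0.006 and 0.006 m and z of clamp0 in the frame of seat1 between -0.046 and -0.032 m and angle between clamp0's own z axis and vertical below 0.14 rad) or (x of clamp1 in the frame of seat1 between -0.006 and 0.006 m and y of clamp1 in the frame of seat1 between -0.006 and 0.006 m and z of clamp1 in the frame of seat1 between -0.046 and -0.032 m and angle between clamp1's own z axis and vertical below 0.14 rad) or (x of clamp2 in the frame of seat1 between -0.006 and 0.006 m and y of clamp2 in the frame of seat1 between -0.006 and 0.006 m and z of clamp2 in the frame of seat1 between -0.046 and -0.032 m and angle between clamp2's own z axis and vertical below 0.14 rad))) or (x of col0 in the frame of seat2 between -0.005 and 0.004 m and y of col0 in the frame of seat2 between -0.004 and 0.004 m and z of col0 in the frame of seat2 between -0.004 and 0.004 m and angle between the x axis of col0 and the x axis of seat2, either way round below 0.07 rad and ((x of clamp0 in the frame of seat2 between -0.006 and 0.006 m and y of clamp0 in the frame of seat2 between -0.006 and 0.006 m and z of clamp0 in the frame of seat2 between -0.046 and -0.032 m and angle between clamp0's own z axis and vertical below 0.14 rad) or (x of clamp1 in the frame of seat2 between -0.006 and 0.006 m and y of clamp1 in the frame of seat2 between -0.006 and 0.006 m and z of clamp1 in the frame of seat2 between -0.046 and -0.032 m and angle between clamp1's own z axis and vertical below 0.14 rad) or (x of clamp2 in the frame of seat2 between -0.006 and 0.006 m and y of clamp2 in the frame of seat2 between -0.006 and 0.006 m and z of clamp2 in the frame of seat2 between -0.046 and -0.032 m and angle between clamp2's own z axis and vertical below 0.14 rad)))) and ((x of col1 in the frame of seat0 between -0.005 and 0.004 m and y of col1 in the frame of seat0 between -0.004 and 0.004 m and z of col1 in the frame of seat0 between -0.004 and 0.004 m and angle between the x axis of col1 and the x axis of seat0, either way round below 0.07 rad and ((x of clamp0 in the frame of seat0 between -0.006 and 0.006 m and y of clamp0 in the frame of seat0 between -0.006 and 0.006 m and z of clamp0 in the frame of seat0 between -0.046 and -0.032 m and angle between clamp0's own z axis and vertical below 0.14 rad) or (x of clamp1 in the frame of seat0 between -0.006 and 0.006 m and y of clamp1 in the frame of seat0 between -0.006 and 0.006 m and z of clamp1 in the frame of seat0 between -0.046 and -0.032 m and angle between clamp1's own z axis and vertical below 0.14 rad) or (x of clamp2 in the frame of seat0 between -0.006 and 0.006 m and y of clamp2 in the frame of seat0 between -0.006 and 0.006 m and z of clamp2 in the frame of seat0 between -0.046 and -0.032 m and angle between clamp2's own z axis and vertical below 0.14 rad))) or (x of col1 in the frame of seat1 between -0.005 and 0.004 m and y of col1 in the frame of seat1 between -0.004 and 0.004 m and z of col1 in the frame of seat1 between -0.004 and 0.004 m and angle between the x axis of col1 and the x axis of seat1, either way round below 0.07 rad and ((x of clamp0 in the frame of seat1 between -0.006 and 0.006 m and y of clamp0 in the frame of seat1 between -0.006 and 0.006 m and z of clamp0 in the frame of seat1 between -0.046 and -0.032 m and angle between clamp0's own z axis and vertical below 0.14 rad) or (x of clamp1 in the frame of seat1 between -0.006 and 0.006 m and y of clamp1 in the frame of seat1 between -0.006 and 0.006 m and z of clamp1 in the frame of seat1 between -0.046 and -0.032 m and angle between clamp1's own z axis and vertical below 0.14 rad) or (x of clamp2 in the frame of seat1 between -0.006 and 0.006 m and y of clamp2 in the frame of seat1 between -0.006 and 0.006 m and z of clamp2 in the frame of seat1 between -0.046 and -0.032 m and angle between clamp2's own z axis and vertical below 0.14 rad))) or (x of col1 in the frame of seat2 between -0.005 and 0.004 m and y of col1 in the frame of seat2 between -0.004 and 0.004 m and z of col1 in the frame of seat2 between -0.004 and 0.004 m and angle between the x axis of col1 and the x axis of seat2, either way round below 0.07 rad and ((x of clamp0 in the frame of seat2 between -0.006 and 0.006 m and y of clamp0 in the frame of seat2 between -0.006 and 0.006 m and z of clamp0 in the frame of seat2 between -0.046 and -0.032 m and angle between clamp0's own z axis and vertical below 0.14 rad) or (x of clamp1 in the frame of seat2 between -0.006 and 0.006 m and y of clamp1 in the frame of seat2 between -0.006 and 0.006 m and z of clamp1 in the frame of seat2 between -0.046 and -0.032 m and angle between clamp1's own z axis and vertical below 0.14 rad) or (x of clamp2 in the frame of seat2 between -0.006 and 0.006 m and y of clamp2 in the frame of seat2 between -0.006 and 0.006 m and z of clamp2 in the frame of seat2 between -0.046 and -0.032 m and angle between clamp2's own z axis and vertical below 0.14 rad)))) and ((x of col2 in the frame of seat0 between -0.005 and 0.004 m and y of col2 in the frame of seat0 between -0.004 and 0.004 m and z of col2 in the frame of seat0 between -0.004 and 0.004 m and angle between the x axis of col2 and the x axis of seat0, either way round below 0.07 rad and ((x of clamp0 in the frame of seat0 between -0.006 and 0.006 m and y of clamp0 in the frame of seat0 between -0.006 and 0.006 m and z of clamp0 in the frame of seat0 between -0.046 and -0.032 m and angle between clamp0's own z axis and vertical below 0.14 rad) or (x of clamp1 in the frame of seat0 between -0.006 and 0.006 m and y of clamp1 in the frame of seat0 between -0.006 and 0.006 m and z of clamp1 in the frame of seat0 between -0.046 and -0.032 m and angle between clamp1's own z axis and vertical below 0.14 rad) or (x of clamp2 in the frame of seat0 between -0.006 and 0.006 m and y of clamp2 in the frame of seat0 between -0.006 and 0.006 m and z of clamp2 in the frame of seat0 between -0.046 and -0.032 m and angle between clamp2's own z axis and vertical below 0.14 rad))) or (x of col2 in the frame of seat1 between -0.005 and 0.004 m and y of col2 in the frame of seat1 between -0.004 and 0.004 m and z of col2 in the frame of seat1 between -0.004 and 0.004 m and angle between the x axis of col2 and the x axis of seat1, either way round below 0.07 rad and ((x of clamp0 in the frame of seat1 between -0.006 and 0.006 m and y of clamp0 in the frame of seat1 between -0.006 and 0.006 m and z of clamp0 in the frame of seat1 between -0.046 and -0.032 m and angle between clamp0's own z axis and vertical below 0.14 rad) or (x of clamp1 in the frame of seat1 between -0.006 and 0.006 m and y of clamp1 in the frame of seat1 between -0.006 and 0.006 m and z of clamp1 in the frame of seat1 between -0.046 and -0.032 m and angle between clamp1's own z axis and vertical below 0.14 rad) or (x of clamp2 in the frame of seat1 between -0.006 and 0.006 m and y of clamp2 in the frame of seat1 between -0.006 and 0.006 m and z of clamp2 in the frame of seat1 between -0.046 and -0.032 m and angle between clamp2's own z axis and vertical below 0.14 rad))) or (x of col2 in the frame of seat2 between -0.005 and 0.004 m and y of col2 in the frame of seat2 between -0.004 and 0.004 m and z of col2 in the frame of seat2 between -0.004 and 0.004 m and angle between the x axis of col2 and the x axis of seat2, either way round below 0.07 rad and ((x of clamp0 in the frame of seat2 between -0.006 and 0.006 m and y of clamp0 in the frame of seat2 between -0.006 and 0.006 m and z of clamp0 in the frame of seat2 between -0.046 and -0.032 m and angle between clamp0's own z axis and vertical below 0.14 rad) or (x of clamp1 in the frame of seat2 between -0.006 and 0.006 m and y of clamp1 in the frame of seat2 between -0.006 and 0.006 m and z of clamp1 in the frame of seat2 between -0.046 and -0.032 m and angle between clamp1's own z axis and vertical below 0.14 rad) or (x of clamp2 in the frame of seat2 between -0.006 and 0.006 m and y of clamp2 in the frame of seat2 between -0.006 and 0.006 m and z of clamp2 in the frame of seat2 between -0.046 and -0.032 m and angle between clamp2's own z axis and vertical below 0.14 rad))))); the robot touches nothing.
It fails at once if the brown bottle is displaced by more than 3 cm (distance of bottle from where it was at the start of the episode above 0.03 m).
It fails at once if the tip box is displaced by more than 3 cm (distance of tipbox from where it was at the start of the episode above 0.03 m).
It fails at once if the tube rack is displaced by more than 3 cm (distance of tuberack from where it was at the start of the episode above 0.03 m).
It fails at once if the white jar is displaced by more than 3 cm (distance of jar from where it was at the start of the episode above 0.03 m).
Of col0, col1, col2 only 2 to 3 are there at a start; the rules pass over those that are not, and their reading is None.
At some moment in a run one of col0, col1, col2 may be knocked a few centimetres aside while the robot is not near it.
It also fails if it takes over 210 s, if anything falls off the work surface, if the arm or the gripper's body presses on something with over 40 N, if the wrist force passes 120 N, or if a joint passes its speed limit or range.

### The arm

A 6-joint arm with a two-finger parallel gripper is mounted at the origin on the work surface. World frame = base frame: x ahead of the robot, y to its left, z up, the work surface at z = 0. Lengths are in m, angles in rad, forces in N, time in s.
With the tool pointing down it reaches from about 0.375 to 0.9 m from the base axis. Payload 3.1 kg.
Tool frame: the origin (TCP) lies between the finger pads; the fingertips stand 11 mm ahead of it and the grasp point (between the pads) lies 8 mm behind it; z points along the fingers, y is the line along which they close (so a half turn about z gives the same grasp; the last joint's range is limited). The gripper opens to 87 mm and grips with 3 to 60 N. Pads are 19 mm wide; open, the fingers measure 117 mm over their backs; the gripper's body (75 mm by 190 mm) begins 51 mm behind the grasp point.
Start: joints at [-1.399, 0.527, 1.433, -0, 1.181, -0.178], TCP at [0.215, -0.587, 0.234] pointing down, gripper open.
Joint ranges: [-3.08, 3.08], [-0.75, 2.2], [0.22, 2.44], [-1.43, 4.57], [0, 2.65], [-2.85, 2.85]. Speed limits (rad/s): [2.79, 2.79, 3.14, 3.14, 3.14, 3.14].

### API

Orientations are given as a unit quaternion [x, y, z, w].
In Python, from rig import get_obs, camera, hand_in gives the robot as it stands.
- The arm moves only by the shell command python3 -m pendant 'ROWS' [FORCE]. ROWS is JSON, a list that holds one entry, the list of rows, each a list of 7 numbers: the shift along the tool's x, y, z in m, then the turn, a rotation vector about the tool's x, y, z in degrees, then the opening, from 0 (shut) to 1 (fully open). In form: [[[x, y, z, ax, ay, az, fingers], ...]]. A call has exactly 5 rows; each row shifts and turns the commanded pose from where the row before left it, along the tool's axes as they then stand; what a row does not reach is not made up. A row lasts 1/8 s, in which the tool goes at most 62.5 mm and 10.7 degrees, less where a joint would pass 70% of its speed; a pose out of reach is approached as far as the arm can. A call with a gripper value outside its range is refused whole. The fingers move at their own pace and stop on an object; FORCE is the grip in N (left out, the last holds). Time passes only in rows, so rows that do not move let the fingers close, or fill a call up. It gives the time, the measured TCP pose, the force, the opening and the grip force at its end, in the units of the state.
- get_obs(): the state, without advancing time (a new reading comes with each control period).
- camera(name): name is "scene" or "side" or "wrist"; returns a dict with "img" (480x640x3 uint8, red, green, blue), "intrinsics" (3x3 intrinsics, pixels), "R" (3x3) and "t" (3): a world point X has camera coordinates R X + t; the wrist camera has in their place "T_tool_cam" (4x4, takes a point from camera to tool coordinates, whose origin is the TCP and whose axes are the flange's). Camera axes: x right, y down, z forward; pixel columns grow to the right and rows downward; lengths in m; the calibration is good to about 2 mm. A picture is of the moment at which its call begins: read the wrist's pose just before it. There is no depth.
- hand_in(): hands the job in; it is judged then, once.
The state is a dict: "time": time; "q": joint angles; "joint_velocities": joint speeds; "joint_torque": joint torques, N m; "position": TCP position; "tool_rot": TCP orientation; "ft_force": force on the tool from outside, world axes, zero at the start; "moment": the same for the moment, N m; "grip_width": finger opening in m; "grip_force": force on a finger pad.
Only numpy, scipy, OpenCV 4.12 (cv2) and the standard library are available. Lean on these libraries where they do the work, as an engineer would, in place of code of your own. Each camera call takes 0.05 s, during which the arm holds its last target. There are 200 camera calls.

## Working session

There is one attempt and no reset: what is moved stays moved. The work goes in short steps, Python scripts to look and compute and a shell command to move; the robot and the scene stay as the last step left them, time stands still between calls to the robot, and variables do not carry over. Pictures are saved under pics/ and viewed, at most 14 in all, crops included, and the job is handed in when it is done.

```bash
ls; mkdir -p pics; python3 - <<'E'
from rig import get_obs,camera
import cv2,json
o=get_obs();print({k:o[k] for k in('time','position','tool_rot','grip_width','ft_force')})
for n in('scene','side'):
    c=camera(n);cv2.imwrite(f'pics/{n}0.png',c['img'][...,::-1]);print(n,c['intrinsics'],c['R'],c['t'])
o=get_obs();c=camera('wrist');cv2.imwrite('pics/w0.png',c['img'][...,::-1]);print(c['intrinsics'],c['T_tool_cam'])
E
```

```text
pics
{'time': 0.0, 'position': array([ 0.21469811, -0.586237  ,  0.23258922]), 'tool_rot': array([ 9.84652141e-01,  1.74525228e-01, -1.03729829e-06, -1.05181415e-03]), 'grip_width': 0.08663064809308978, 'ft_force': array([-0.28061986,  0.0424685 ,  0.67741311])}
scene [[448.96732744   0.         320.38485732]
 [  0.         448.96732744 232.98542035]
 [  0.           0.           1.        ]] [[-0.12974892  0.99133993 -0.02025718]
 [ 0.62769715  0.06630518 -0.77562872]
 [-0.76756857 -0.11335236 -0.63086427]] [ 0.05535536 -0.25611514  1.48261158]
side [[597.81915308   0.         307.58332546]
 [  0.         597.81915308 234.03376728]
 [  0.           0.           1.        ]] [[-0.99432588 -0.1052156   0.01567534]
 [-0.07357287  0.57376358 -0.81570975]
 [ 0.07683146 -0.81223459 -0.57824899]] [0.48527903 0.09721242 1.62106621]
[[352.41898251   0.         319.56471983]
 [  0.         352.41898251 241.70527254]
 [  0.           0.           1.        ]] [[ 1.12166383e-03 -9.65217319e-01 -2.61446494e-01  7.10270703e-02]
 [ 9.99999265e-01  1.20302704e-03 -1.51157265e-04  6.64002964e-04]
 [ 4.60426812e-04 -2.61446132e-01  9.65217959e-01 -1.51600899e-01]
 [ 0.00000000e+00  0.00000000e+00  0.00000000e+00  1.00000000e+00]]
```

View pics/scene0.png

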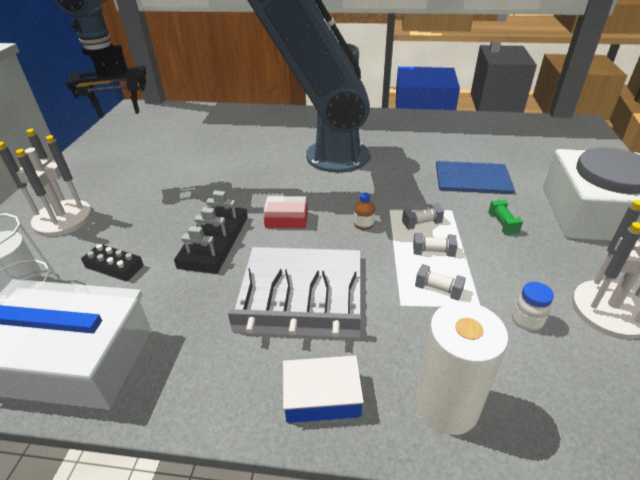

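View pics/side0.png

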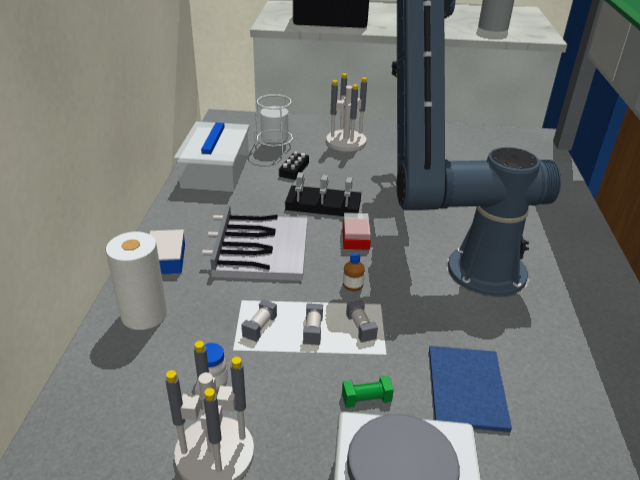

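The three cartridges are at scene (423,217), (435,245), (441,282), with the bay in the middle and the rack on the robot's right. The green look-alike is at scene (505,216). I'll triangulate roughly.

```bash
cat > h.py <<'E'
import numpy as np,cv2
from rig import get_obs,camera
from scipy.spatial.transform import Rotation as Ro
np.set_printoptions(precision=4,suppress=True)
def cam(n,save=None):
    o=get_obs();c=camera(n);K=c['intrinsics']
    if n=='wrist':
        T=np.eye(4);T[:3,:3]=Ro.from_quat(o['tool_rot']).as_matrix();T[:3,3]=o['position']
        W=np.linalg.inv(T@c['T_tool_cam']);R,t=W[:3,:3],W[:3,3]
    else:R,t=c['R'],c['t']
    if save:cv2.imwrite(save+'.png',c['img'][...,::-1]);np.savez(save+'.npz',K=K,R=R,t=t)
    return K,R,t
def load(s):
    d=np.load(s+'.npz');return d['K'],d['R'],d['t']
def ray(C,p):
    K,R,t=C;d=R.T@np.linalg.inv(K)@np.array([p[0],p[1],1.]);return -R.T@t,d
def plane(C,p,z):
    o,d=ray(C,p);return o+d*(z-o[2])/d[2]
def tri(*cp):
    A=np.zeros((3,3));b=np.zeros(3)
    for C,p in cp:
        o,d=ray(C,p);d=d/np.linalg.norm(d);M=np.eye(3)-np.outer(d,d);A+=M;b+=M@o
    return np.linalg.solve(A,b)
def proj(C,X):
    K,R,t=C;u=K@(R@np.asarray(X)+t);return u[:2]/u[2]
def crop(s,x,y,w,h,k,out):
    im=cv2.imread(s+'.png')[y:y+h,x:x+w];cv2.imwrite(out,cv2.resize(im,None,fx=k,fy=k,interpolation=cv2.INTER_CUBIC))
E
python3 - <<'E'
from h import *
S=cam('scene','pics/s1');D=cam('side','pics/d1')
for n,a,b in[('A',(423,217),(362,321)),('B',(435,245),(314,323)),('C',(441,282),(260,320)),('g0',(218,203),(348,182)),('g1',(208,220),(324,182)),('g2',(192,241),(299,182)),('bot',(365,197),(354,259)),('jar',(537,293),(210,353))]:
    print(n,tri((S,a),(D,b)))
for p in[(247,249),(360,250),(362,326),(231,326)]:print('bay',plane(S,p,.024))
for p in[(390,210),(452,209),(479,302),(400,304)]:print('mat',plane(S,p,0))
print(get_obs()['time'])
E
```

```text
A [0.3314 0.2608 0.0168]
B [0.4446 0.284  0.0186]
C [0.5726 0.289  0.0192]
g0 [ 0.3975 -0.2729  0.0775]
g1 [ 0.4699 -0.2747  0.0739]
g2 [ 0.5469 -0.2877  0.0647]
bot [0.3594 0.1078 0.0864]
jar [0.646  0.4606 0.0797]
bay [ 0.5173 -0.1673  0.024 ]
bay [0.4917 0.105  0.024 ]
bay [0.7216 0.1232 0.024 ]
bay [ 0.7515 -0.139   0.024 ]
mat [0.2882 0.1761 0.    ]
mat [0.2661 0.3454 0.    ]
mat [0.6074 0.3709 0.    ]
mat [0.6323 0.2012 0.    ]
0.25
```

```bash
python3 -m pendant '[[[0,0,0,0,0,10,1],[0,0,0,0,0,10,1],[0.04,-0.047,-0.01,0,0,0,1],[0.04,-0.047,-0.01,0,0,0,1],[0.04,-0.047,-0.01,0,0,0,1]]]'
python3 -m pendant '[[[0.031,-0.042,0,0,0,0,1],[0.031,-0.042,0,0,0,0,1],[0.031,-0.041,0,0,0,0,1],[0.032,-0.04,0,0,0,0,1],[0,0,0,0,0,0,1]]]'
python3 -c "from h import *;cam('wrist','pics/wr1')"
python3 -m pendant '[[[0.035,-0.06,0,0,0,0,1],[0.035,-0.06,0,0,0,0,1],[0.035,-0.06,0,0,0,0,1],[0.035,-0.06,0,0,0,0,1],[0,0,0,0,0,0,1]]]'
python3 -c "from h import *;cam('wrist','pics/wb1')"
python3 -m pendant '[[[-0.04,-0.06,0,0,0,0,1],[-0.04,-0.06,0,0,0,0,1],[-0.04,-0.06,0,0,0,0,1],[-0.04,-0.06,0,0,0,0,1],[0,0,0,0,0,0,1]]]'
python3 -c "from h import *;cam('wrist','pics/wm1')
for n in('wr1','wb1','wm1'):print(-load('pics/'+n)[1].T@load('pics/'+n)[2])"
```

```text
time: 0.88
position: [0.3354, -0.4444, 0.2637]
tool_rot: [1.0, 0.0, 0.0, -0.0]
ft_force: [1.1, -0.7, 0.6]
grip_width: 0.0869
grip_force: 0.0
time: 1.5
position: [0.4607, -0.2775, 0.2635]
tool_rot: [1.0, 0.004, 0.0, -0.0]
ft_force: [-0.8, -1.0, 0.4]
grip_width: 0.087
grip_force: 0.0
time: 2.17
position: [0.5862, -0.0622, 0.2634]
tool_rot: [1.0, 0.003, 0.0, -0.0]
ft_force: [-0.2, -0.7, 0.1]
grip_width: 0.0871
grip_force: 0.0
time: 2.85
position: [0.4425, 0.1438, 0.2635]
tool_rot: [1.0, 0.002, -0.001, 0.0]
ft_force: [-0.1, 0.0, -1.5]
grip_width: 0.0869
grip_force: 0.0
[ 0.5319 -0.2777  0.4151]
[ 0.6573 -0.0624  0.415 ]
[0.5141 0.1436 0.4149]
```

View pics/wr1.png

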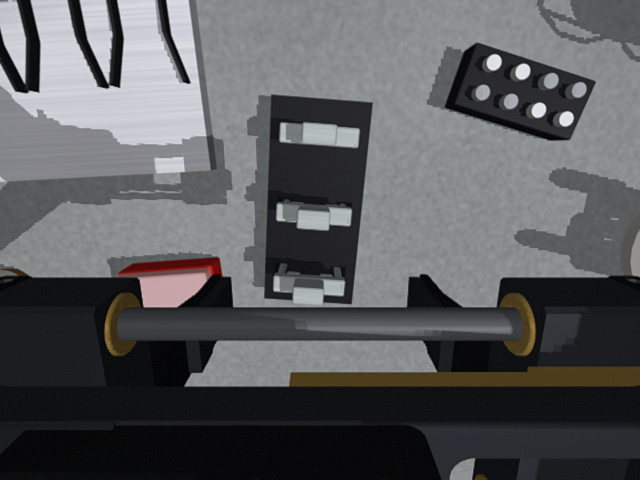

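View pics/wb1.png

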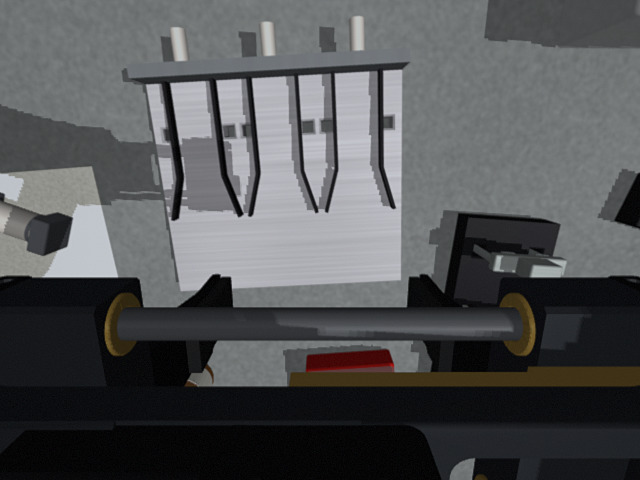

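View pics/wm1.png

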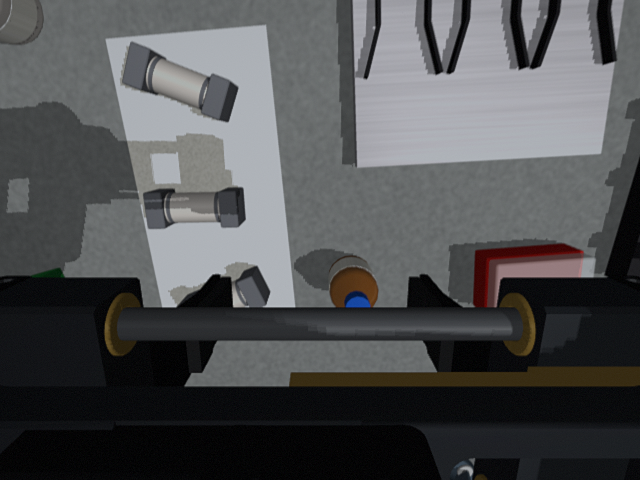

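wr1: the rack spans (265–372, 95–300), with grips near (320,132), (313,215) and (308,290). wb1: the bay spans (145–405, 60–290), with all six holes visible at row ~125. wm1: cartridges are centred near (180,82) and (194,207), and the third is partly hidden at (250,287). I'll crop the bay, and make one composite of rack and cartridges, for precise pixels.

```bash
python3 - <<'E'
import cv2,numpy as np
from h import *
crop('pics/wb1',130,40,290,250,2.75,'pics/c_bay.png')
a=cv2.imread('pics/wr1.png')[85:310,255:385];b=cv2.imread('pics/wm1.png')[30:255,105:255]
cv2.imwrite('pics/c_rm.png',cv2.resize(np.hstack([a,b]),None,fx=2.6,fy=2.6,interpolation=cv2.INTER_CUBIC))
E
```

```text
(no output)
```

View pics/c_bay.png

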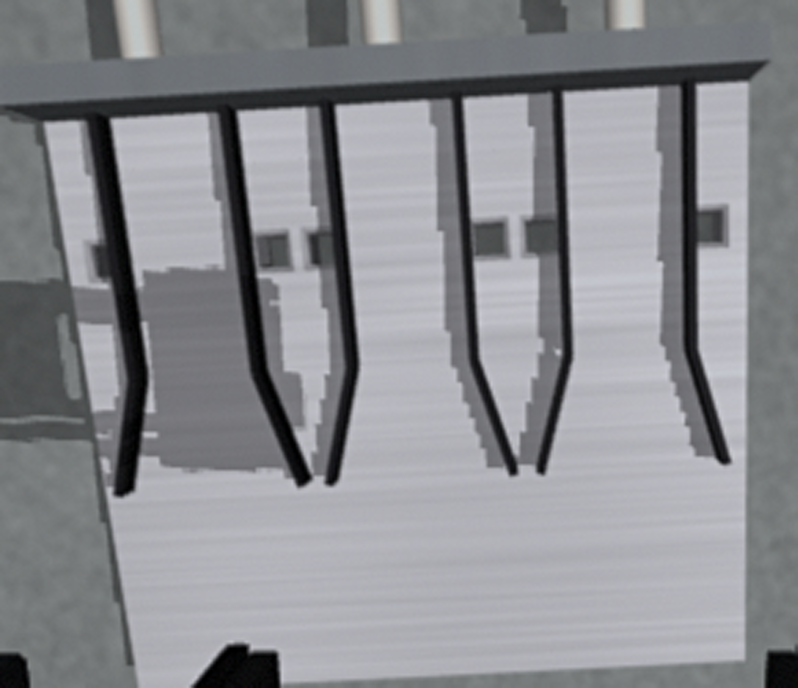

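View pics/c_rm.png

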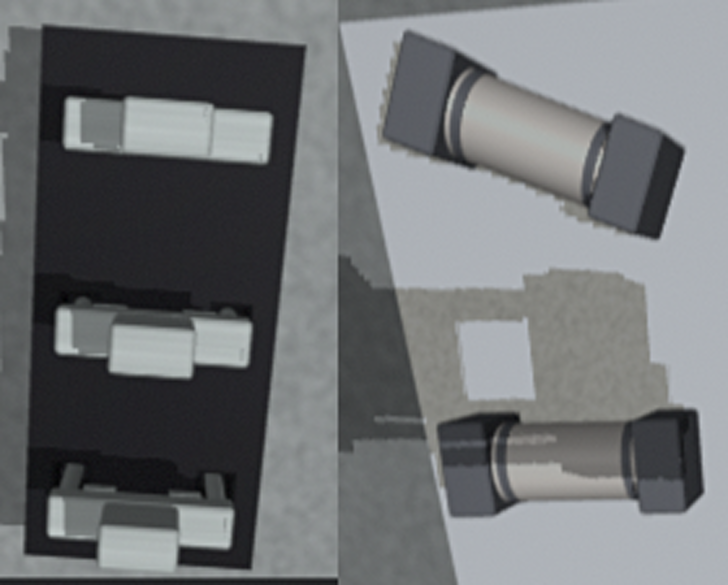

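```bash
cat > fit.py <<'E'
from h import *
from scipy.optimize import least_squares
C=load('pics/wb1')
ty=[120.75,47.25,36.75,-36.75,-47.25,-120.75]
tp=[(124,492),(304,483),(331,482),(514,472),(541,471),(725,462)]
ky=[107.75,60.25,23.75,-23.75,-60.25,-107.75]
kp=[(137,382),(257,370),(352,368),(474,358),(568,358),(690,348)]
P=[(-32,y,38) for y in ty]+[(13,y,38) for y in ky]+[(-120,-131,24),(-120,131,24),(108,-131,24),(108,131,24),(58,46,24),(58,-38,24),(58,-46,24),(58,-122,24)]
Q=tp+kp+[(745,660),(137,688),(747,84),(42,120),(292,250),(510,238),(525,236),(723,226)]
P=np.array(P)/1e3;Q=(np.array(Q)+.5)/2.75-.5+[130,40]
def W(v):
    c,s=np.cos(v[2]),np.sin(v[2]);return P@np.array([[c,-s,0],[s,c,0],[0,0,1]]).T+[v[0],v[1],v[3]]
f=lambda v:(np.array([proj(C,X) for X in W(v)])-Q).ravel()
r=least_squares(f,[.62,-.02,.09,0],loss='soft_l1')
print(r.x,np.degrees(r.x[2]));print(f(r.x).reshape(-1,2).round(1).tolist())
np.save('bay.npy',r.x)
# clamps top-face corners (block top 93 above tips; rack hole depth 22 of 30 -> tips z=8)
C=load('pics/wr1')
g=lambda p:(np.array(p)+.5)/2.6-.5+[255,85]
for q in([(123,97),(211,102),(212,157),(124,152)],[(110,325),(195,327),(193,379),(108,374)],[(100,510),(180,513),(177,571),(98,566)]):
    p=np.array([plane(C,g(x),.101) for x in q]);m=p.mean(0);e=p[1]-p[0]+p[2]-p[3]
    print(m,np.degrees(np.arctan2(e[1],e[0])),np.linalg.norm(e[:2])/2,np.linalg.norm(p[3]-p[0]))
E
python3 fit.py
```

```text
[ 0.6182 -0.0212  0.0581 -0.003 ] 3.3295061547474694
[[-1.3, 0.5], [-0.1, 0.4], [-0.4, 0.3], [0.1, 0.6], [-0.1, 0.4], [0.4, 0.3], [-0.6, -1.6], [0.2, 0.5], [-0.2, -0.6], [0.2, 0.7], [0.4, -1.1], [1.0, 0.3], [-0.9, -1.1], [1.8, -0.9], [0.2, -0.3], [2.6, 0.7], [-1.0, -0.3], [-1.6, -0.2], [0.4, 0.1], [-0.0, -0.1]]
[ 0.5423 -0.277   0.101 ] -92.63817356784304 0.02890235868113498 0.017230622526321893
[ 0.4673 -0.272   0.101 ] -91.93568181505837 0.029714066195836247 0.017451737563103056
[ 0.3962 -0.2675  0.101 ] -92.62884162595911 0.02941389068304023 0.02231877859399802
```

```bash
python3 - <<'E'
from h import *
C=load('pics/wm1');g=lambda p:(np.array(p)+.5)/2.6-.5+[105-130,30]
for q in([(408,32),(461,62),(437,160),(385,140),(617,113),(668,133),(640,222),(590,200)],[(440,428),(492,426),(498,515),(452,517),(640,415),(690,412),(690,510),(640,513)]):
    p=np.array([plane(C,g(x),.04) for x in q]);m=p.mean(0);e=p[4:].mean(0)-p[:4].mean(0)
    print(m,np.degrees(np.arctan2(e[1],e[0])),np.linalg.norm(e))
for p in[(232,290),(268,290)]:print(plane(C,p,.02))
S=load('pics/s1');D=load('pics/d1')
for X in([.572,.289,.02],[.4446,.284,.02],[.3314,.2608,.02]):print(proj(S,X),proj(D,X))
E
```

```text
[0.574  0.2833 0.04  ] -107.22552999414988 0.07876846928940298
[0.4466 0.2792 0.04  ] -87.06273637465802 0.08087082349936495
[0.345  0.2482 0.02  ]
[0.3452 0.2047 0.02  ]
[440.5809 280.9221] [259.7274 320.262 ]
[434.5384 243.7443] [313.3517 323.3634]
[422.7764 215.4529] [361.6184 320.6333]
```

Bay pose is (0.618, -0.021), yaw 3.3°. C is at (0.574, 0.283) with its axis at 73°, and B at (0.447, 0.279) with its axis at 93°. Cap spacing comes out at 80 mm, as it should. I'll approach C.

```bash
python3 -m pendant '[[[0.033,-0.035,0.02,0,0,0,1],[0.033,-0.035,0.02,0,0,0,1],[0.033,-0.035,0.02,0,0,0,1],[0.033,-0.035,0.02,0,0,0,1],[0,0,0,0,0,-10.4,1]]]' >/dev/null
python3 -m pendant '[[[0,0,0,0,0,-10.4,1],[0,0,0,0,0,-10.4,1],[0,0,0,0,0,-10.4,1],[0,0,0,0,0,-10.4,1],[0,0,0,0,0,-10.4,1]]]'>/dev/null
python3 -m pendant '[[[0,0,0,0,0,-10.4,1],[0,0,0,0,0,0,1],[0,0,0,0,0,0,1],[0,0,0,0,0,0,1],[0,0,0,0,0,0,1]]]'
cat > go.py <<'E'
# usage: go.py x y z yawdeg : remaining turn about tool z, then shift in the tool frame after the turn (tool kept down)
from h import *;import sys
x,y,z,w=map(float,sys.argv[1:])
o=get_obs();R=Ro.from_quat(o['tool_rot']).as_matrix();cy=np.degrees(np.arctan2(R[1,0],R[0,0]))
a=np.radians(w);T=np.array([[np.cos(a),np.sin(a),0],[np.sin(a),-np.cos(a),0],[0,0,-1]])
d=np.array([x,y,z])-o['position']
print('t',round(o['time'],1),'yaw',cy.round(2),'turn az',(-(w-cy+180)%360-180).round(2) if 0 else round(cy-w,2),'shift after',T.T@d,'shift now',R.T@d,'tilt',np.degrees(np.arccos(-R[2,2])).round(2),'q6',o['q'][5].round(2))
E
python3 go.py .574 .283 .020 73
```

```text
time: 4.78
position: [0.5777, 0.2835, 0.1835]
tool_rot: [0.805, 0.594, 0.0, 0.0]
ft_force: [-0.4, -0.5, -0.2]
grip_width: 0.0867
grip_force: 0.0
t 4.8 yaw 72.85 turn az -0.15 shift after [-0.0015 -0.0034  0.1635] shift now [-0.0016 -0.0034  0.1635] tilt 0.01 q6 0.58
```

```bash
python3 -m pendant '[[[-0.0015,-0.0035,0.05,0,0,0,1],[0,0,0.05,0,0,0,1],[0,0,0.04,0,0,0,1],[0,0,0.0235,0,0,0,1],[0,0,0,0,0,0,1]]]'
python3 -m pendant '[[[0,0,0,0,0,0,0],[0,0,0,0,0,0,0],[0,0,0,0,0,0,0],[0,0,0,0,0,0,0],[0,0,0,0,0,0,0]]]' 25
python3 -m pendant '[[[0,0,-0.02,0,0,0,0],[0,0,-0.04,0,0,0,0],[0,0,-0.04,0,0,0,0],[0,0,0,0,0,0,0],[0,0,0,0,0,0,0]]]'
cat > lane.py <<'E'
# world point of bay coords (mm)
import numpy as np,sys
x0,y0,a,_=np.load('bay.npy');X,Y=[float(v)/1e3 for v in sys.argv[1:3]]
print('world',x0+X*np.cos(a)-Y*np.sin(a),y0+X*np.sin(a)+Y*np.cos(a))
E
for i in 84 0 -84; do python3 lane.py -60 $i;python3 lane.py 58 $i; done
```

```text
time: 5.4
position: [0.5721, 0.2829, 0.0179]
tool_rot: [0.804, 0.594, -0.002, -0.001]
ft_force: [-0.1, 0.6, -0.2]
grip_width: 0.087
grip_force: 0.0
time: 6.02
position: [0.5739, 0.2833, 0.0203]
tool_rot: [0.804, 0.594, 0.0, 0.0]
ft_force: [0.5, -0.6, -0.3]
grip_width: 0.0449
grip_force: 0.0
time: 6.65
position: [0.5735, 0.2832, 0.1207]
tool_rot: [0.804, 0.594, 0.0, 0.0]
ft_force: [0.3, 0.3, -0.7]
grip_width: 0.0013
grip_force: 0.0
world 0.5534459468347875 0.05917674883155177
world 0.6712467675473011 0.0660299699324837
world 0.5583245110083322 -0.024681462523118845
world 0.6761253317208458 -0.017828241422186916
world 0.563203075181877 -0.10853967387778946
world 0.6810038958943905 -0.10168645277685753
```

The fingers needed longer to close, so I lifted too early. I'll look before retrying.

```bash
python3 -m pendant '[[[-0.05,0,-0.03,0,0,0,1],[-0.05,0,-0.03,0,0,0,1],[0,0,0,0,0,0,1],[0,0,0,0,0,0,1],[0,0,0,0,0,0,1]]]'
python3 - <<'E'
from h import *
C=cam('wrist','pics/w3');S=cam('scene','pics/s3');D=cam('side','pics/d3')
print(proj(C,[.574,.283,.02]))
a=cv2.imread('pics/w3.png')[0:290,150:550];b=cv2.imread('pics/s3.png')[190:320,370:500];d=cv2.imread('pics/d3.png')[290:360,225:395]
o=np.zeros((580,800,3),np.uint8);o[:435,:600]=cv2.resize(a,(600,435));o[:195,605:800]=cv2.resize(b,(195,195));o[440:580,0:340]=cv2.resize(d,(340,140));cv2.imwrite('pics/c3.png',o)
E
```

```text
time: 7.28
position: [0.5439, 0.1885, 0.1787]
tool_rot: [0.804, 0.595, -0.001, -0.001]
ft_force: [-0.2, -0.5, -0.3]
grip_width: 0.0437
grip_force: 0.0
[321.3001 110.5935]
```

View pics/c3.png

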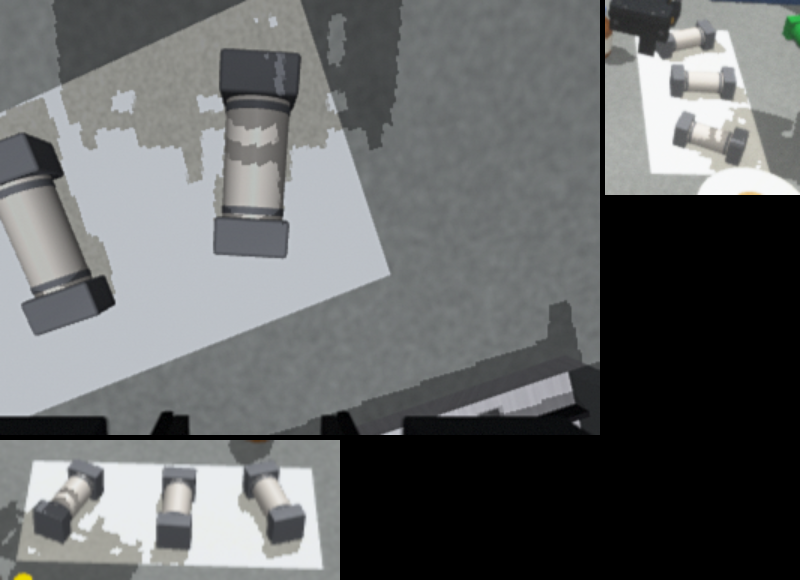

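C did not move (barrel centre at crop (256,155), as predicted). I'll retry and wait for full closure.

```bash
python3 -m pendant '[[[0.05,0,0,0,0,0,1],[0.049,0,0,0,0,0,1],[0,0,0.02,0,0,0,1],[0,0,0.02,0,0,0,1],[0,0,0,0,0,0,1]]]'
python3 -m pendant '[[[0,0,0.04,0,0,0,1],[0,0,0.04,0,0,0,1],[0,0,0.039,0,0,0,1],[0,0,0,0,0,0,1],[0,0,0,0,0,0,1]]]'
python3 -m pendant '[[[0,0,0,0,0,0,0],[0,0,0,0,0,0,0],[0,0,0,0,0,0,0],[0,0,0,0,0,0,0],[0,0,0,0,0,0,0]]]' 25
python3 -m pendant '[[[0,0,0,0,0,0,0],[0,0,0,0,0,0,0],[0,0,0,0,0,0,0],[0,0,0,0,0,0,0],[0,0,0,0,0,0,0]]]' 25
```

```text
time: 8.05
position: [0.5718, 0.2825, 0.1378]
tool_rot: [0.804, 0.595, -0.002, -0.001]
ft_force: [-1.2, -0.1, 1.8]
grip_width: 0.0868
grip_force: 0.0
time: 8.68
position: [0.5748, 0.2827, 0.0225]
tool_rot: [0.804, 0.594, 0.001, 0.0]
ft_force: [-0.4, -0.0, -0.7]
grip_width: 0.0871
grip_force: 0.0
time: 9.3
position: [0.5734, 0.2823, 0.0211]
tool_rot: [0.804, 0.594, -0.0, 0.0]
ft_force: [-0.8, -0.6, -0.5]
grip_width: 0.0452
grip_force: 0.0
time: 9.93
position: [0.5732, 0.2823, 0.0209]
tool_rot: [0.804, 0.594, -0.0, -0.0]
ft_force: [-1.1, 1.4, 0.9]
grip_width: 0.0337
grip_force: 24.7
```

```bash
python3 -m pendant '[[[0,0,-0.05,0,0,0,0],[0,0,-0.05,0,0,0,0],[0,0,0,0,0,9.9,0],[0,0,0,0,0,9.9,0],[0,0,0,0,0,9.9,0]]]' >/dev/null
python3 -m pendant '[[[0,0,0,0,0,10,0],[0,0,0,0,0,10,0],[0,0,0,0,0,10,0],[0,0,0,0,0,10,0],[0,0,0,0,0,0,0]]]'
python3 go.py .5534 .0592 .046 3.3
```

```text
time: 11.18
position: [0.5734, 0.2821, 0.1207]
tool_rot: [1.0, 0.029, -0.0, 0.0]
ft_force: [0.3, -0.8, -2.1]
grip_width: 0.0331
grip_force: 24.6
t 11.2 yaw 3.32 turn az 0.02 shift after [-0.0328  0.2214  0.0747] shift now [-0.0328  0.2214  0.0747] tilt 0.02 q6 1.8
```

```bash
python3 -m pendant '[[[-0.008,0.055,0,0,0,0,0],[-0.008,0.055,0,0,0,0,0],[-0.008,0.055,0,0,0,0,0],[-0.008,0.055,0,0,0,0,0],[0,0,0.04,0,0,0,0]]]'
python3 -m pendant '[[[0,0,0.02,0,0,0,0],[0,0,0.008,0,0,0,0],[0,0,0.004,0,0,0,0],[0,0,0.002,0,0,0,0],[0,0,0,0,0,0,0]]]'
python3 go.py .5534 .0592 .045 3.3
```

```text
time: 11.8
position: [0.5572, 0.0565, 0.0834]
tool_rot: [1.0, 0.027, 0.004, 0.001]
ft_force: [1.1, 0.5, -2.8]
grip_width: 0.0332
grip_force: 24.6
time: 12.42
position: [0.5543, 0.061, 0.0476]
tool_rot: [1.0, 0.028, 0.001, 0.0]
ft_force: [0.2, -0.5, -1.4]
grip_width: 0.0333
grip_force: 24.6
t 12.4 yaw 3.24 turn az -0.06 shift after [-0.001   0.0018  0.0026] shift now [-0.001   0.0018  0.0026] tilt 0.07 q6 1.42
```

```bash
python3 -m pendant '[[[-0.001,0.0018,0.002,0,0,0,0],[0,0,0,0,0,0,0],[0,0,0,0,0,0,1],[0,0,0,0,0,0,1],[0,0,0,0,0,0,1]]]'
python3 -m pendant '[[[0,0,0,0,0,0,1],[0,0,0,0,0,0,1],[0,0,-0.03,0,0,0,1],[0,0,-0.03,0,0,0,0],[0,0,0,0,0,0,0]]]'
python3 -m pendant '[[[-0.04,0,0,0,0,0,0],[-0.042,0,0,0,0,0,0],[0,0,0,0,0,0,0],[0,0,0,0,0,0,0],[0,0,0,0,0,0,0]]]'
python3 -m pendant '[[[0,0,0,0,0,0,0],[0,0,0.026,0,0,0,0],[0,0,0.026,0,0,0,0],[0,0,0,0,0,0,0],[0,0,0,0,0,0,0]]]'
python3 lane.py -2 84; python3 go.py .61143 .0625 .053 3.3
```

```text
time: 13.05
position: [0.5531, 0.059, 0.0452]
tool_rot: [1.0, 0.028, 0.0, 0.0]
ft_force: [-0.2, 0.4, -0.4]
grip_width: 0.0557
grip_force: 0.0
time: 13.68
position: [0.5546, 0.0589, 0.1071]
tool_rot: [1.0, 0.028, 0.003, 0.0]
ft_force: [0.4, 0.3, -0.2]
grip_width: 0.0739
grip_force: 0.0
time: 14.3
position: [0.4726, 0.0542, 0.1049]
tool_rot: [1.0, 0.028, 0.001, 0.0]
ft_force: [0.1, 0.1, -0.2]
grip_width: 0.0248
grip_force: 0.0
time: 14.92
position: [0.4716, 0.0544, 0.0534]
tool_rot: [1.0, 0.028, 0.0, 0.0]
ft_force: [0.3, 1.2, 0.7]
grip_width: 0.0008
grip_force: 0.0
world 0.6113480451511077 0.06254528123709459
t 14.9 yaw 3.2 turn az -0.1 shift after [ 0.1401 -0.0001  0.0004] shift now [ 0.1401 -0.0003  0.0005] tilt 0.04 q6 1.39
```

```bash
python3 -m pendant '[[[0.015,0,0,0,0,0,0],[0.015,0,0,0,0,0,0],[0.015,0,0,0,0,0,0],[0.015,0,0,0,0,0,0],[0.015,0,0,0,0,0,0]]]'
python3 -m pendant '[[[0.012,0,0,0,0,0,0],[0.012,0,0,0,0,0,0],[0.012,0,0,0,0,0,0],[0.01,0,0,0,0,0,0],[0.006,0,0,0,0,0,0]]]'
python3 -m pendant '[[[0.003,0,0,0,0,0,0],[0.003,0,0,0,0,0,0],[0.002,0,0,0,0,0,0],[0.002,0,0,0,0,0,0],[0.001,0,0,0,0,0,0]]]'
python3 go.py .61143 .0625 .053 3.3; python3 -c "
from h import *
cam('scene','pics/s4')
crop('pics/s4',225,180,150,160,3,'pics/c4.png')"
```

```text
time: 15.55
position: [0.5463, 0.0587, 0.0543]
tool_rot: [1.0, 0.028, 0.0, 0.0]
ft_force: [-0.3, -1.0, -0.7]
grip_width: 0.0006
grip_force: 0.3
time: 16.18
position: [0.5985, 0.0615, 0.053]
tool_rot: [1.0, 0.028, 0.0, 0.0]
ft_force: [-2.7, 0.7, 1.8]
grip_width: 0.0005
grip_force: 0.9
time: 16.8
position: [0.609, 0.0621, 0.053]
tool_rot: [1.0, 0.028, 0.0, 0.0]
ft_force: [-0.2, 0.1, -0.8]
grip_width: 0.0004
grip_force: 0.3
t 16.8 yaw 3.2 turn az -0.1 shift after [ 0.0024 -0.0003 -0.    ] shift now [ 0.0024 -0.0003 -0.    ] tilt 0.01 q6 1.43
```

View pics/c4.png

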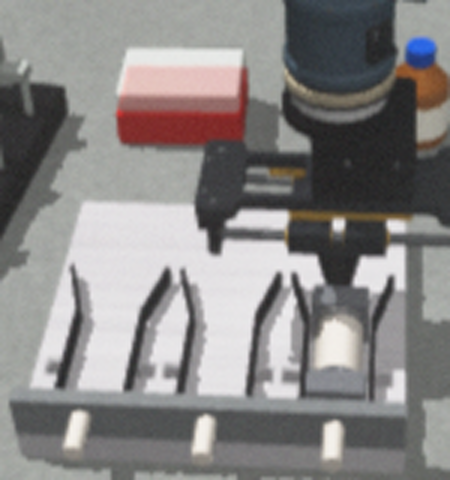

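The cartridge is in lane 2 and close to the stop. I'll keep pushing until the force rises.

```bash
python3 -m pendant '[[[0.001,0,0,0,0,0,0],[0.001,0,0,0,0,0,0],[0.001,0,0,0,0,0,0],[0,0,0,0,0,0,0],[0,0,0,0,0,0,0]]]'|grep -E 'pos|ft'
python3 -m pendant '[[[0.001,0,0,0,0,0,0],[0.001,0,0,0,0,0,0],[0.001,0,0,0,0,0,0],[0,0,0,0,0,0,0],[0,0,0,0,0,0,0]]]'|grep -E 'pos|ft'
```

```text
position: [0.6106, 0.0622, 0.053]
ft_force: [-5.3, -1.6, 3.4]
position: [0.6106, 0.0623, 0.0529]
ft_force: [-9.4, -2.2, 8.2]
```

```bash
python3 -m pendant '[[[-0.02,0,0,0,0,0,0],[-0.02,0,-0.04,0,0,0,0],[0,0,-0.06,0,0,0,1],[0,0,-0.06,0,0,0,1],[0,0,-0.04,0,0,-10,1]]]'>/dev/null
python3 -m pendant '[[[-0.035,-0.02,0,0,0,-10,1],[-0.04,-0.01,0,0,0,-10,1],[-0.04,0,0,0,0,-10,1],[-0.04,0.01,0,0,0,-10,1],[-0.03,0.02,0,0,0,-10,1]]]'>/dev/null
python3 -m pendant '[[[0,0,0,0,0,-10,1],[0,0,0,0,0,-10,1],[0,0,0,0,0,-10,1],[0,0,0,0,0,0,1],[0,0,0,0,0,0,1]]]'
python3 go.py .39 .13 .25 93
```

```text
time: 19.98
position: [0.4386, -0.0276, 0.2533]
tool_rot: [0.688, 0.726, 0.001, 0.001]
ft_force: [-1.3, 0.5, -0.3]
grip_width: 0.0871
grip_force: 0.0
t 20.0 yaw 93.06 turn az 0.06 shift after [ 0.1599 -0.0403  0.0033] shift now [ 0.16   -0.0401  0.0031] tilt 0.12 q6 -0.37
```

```bash
python3 -m pendant '[[[0.04,-0.01,0,0,0,0,1],[0.04,-0.01,0,0,0,0,1],[0.04,-0.01,0,0,0,0,1],[0.04,-0.01,0,0,0,0,1],[0,0,0,0,0,0,1]]]'|head -2
python3 -m pendant '[[[0,0,0,0,0,0,1],[0,0,0,0,0,0,1],[0,0,0,0,0,0,1],[0,0,0,0,0,0,1],[0,0,0,0,0,0,1]]]'|head -2
python3 - <<'E'
from h import *
C=cam('wrist','pics/w5');print(-C[1].T@C[2],proj(C,[.4466,.2792,.04]),proj(C,[.331,.261,.04]))
crop('pics/w5',100,0,400,290,2,'pics/c5.png')
E
```

```text
time: 20.6
position: [0.388, 0.132, 0.2531]
time: 21.22
position: [0.389, 0.1298, 0.253]
[0.3855 0.2    0.4046] [389.657   63.7736] [266.6901  77.2745]
```

View pics/c5.png

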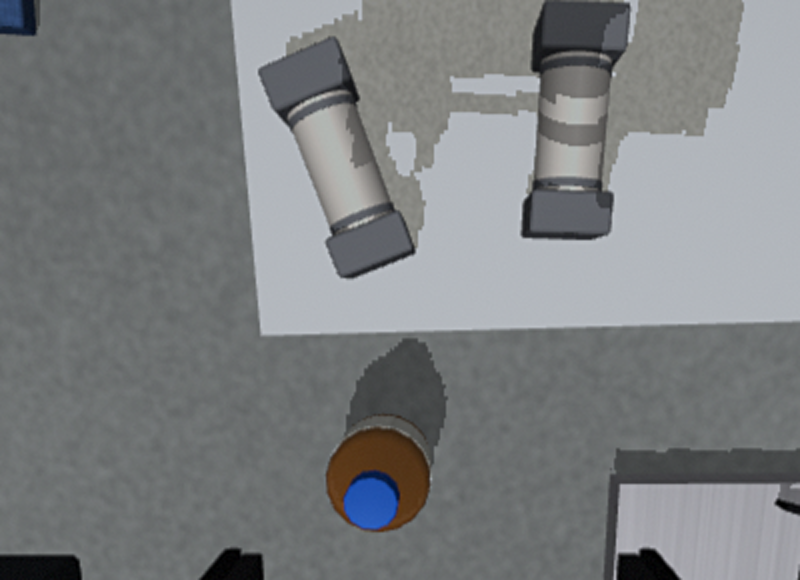

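```bash
python3 - <<'E'
from h import *
C=load('pics/w5');g=lambda p:(np.array(p)+.5)/2-.5+[100,0]
for q in([(260,72),(335,38),(352,82),(280,113),(327,237),(398,210),(413,248),(343,277)],[(541,3),(630,3),(627,47),(533,47),(528,193),(612,193),(611,234),(524,234)]):
    p=np.array([plane(C,g(x),.04) for x in q]);m=p.mean(0);e=p[:4].mean(0)-p[4:].mean(0)
    print(m,np.degrees(np.arctan2(e[1],e[0])),np.linalg.norm(e))
E
python3 go.py .4466 .279 .12 93
```

```text
[0.3336 0.258  0.04  ] 113.83194186745914 0.07834229240527006
[0.4443 0.2815 0.04  ] 91.41878227464836 0.08067427918120137
t 21.3 yaw 93.17 turn az 0.17 shift after [0.1459 0.0653 0.133 ] shift now [0.1457 0.0658 0.133 ] tilt 0.0 q6 -0.01
```

```bash
python3 -m pendant '[[[0.049,0.0213,0,0,0,0,1],[0.049,0.0213,0,0,0,0,1],[0.049,0.0213,0.033,0,0,0,1],[0,0,0.05,0,0,0,1],[0,0,0.05,0,0,1,1]]]'|head -2
python3 -m pendant '[[[0,0,0,0,0,0,1],[0,0,0.05,0,0,0,1],[0,0,0.03,0,0,0,1],[0,0,0.018,0,0,0,1],[0,0,0,0,0,0,1]]]'|head -2
python3 -m pendant '[[[0,0,0,0,0,0,0],[0,0,0,0,0,0,0],[0,0,0,0,0,0,0],[0,0,0,0,0,0,0],[0,0,0,0,0,0,0]]]' 25 >/dev/null
python3 -m pendant '[[[0,0,0,0,0,0,0],[0,0,0,0,0,0,0],[0,0,0,0,0,0,0],[0,0,0,0,0,0,0],[0,0,0,0,0,0,0]]]' 25
```

```text
time: 21.9
position: [0.4448, 0.2812, 0.1189]
time: 22.52
position: [0.4454, 0.2803, 0.0231]
time: 23.78
position: [0.4446, 0.2802, 0.0222]
tool_rot: [0.693, 0.721, 0.0, 0.0]
ft_force: [0.6, -0.3, -0.2]
grip_width: 0.033
grip_force: 25.0
```

```bash
python3 -m pendant '[[[0,0,-0.05,0,0,0,0],[0,0,-0.05,0,0,0,0],[0,0,0,0,0,9.9,0],[0,0,0,0,0,9.9,0],[0,0,0,0,0,9.9,0]]]' >/dev/null
python3 -m pendant '[[[0,0,0,0,0,9.9,0],[0,0,0,0,0,9.9,0],[0,0,0,0,0,9.9,0],[0,0,0,0,0,9.9,0],[0,0,0,0,0,9.9,0]]]' >/dev/null
python3 -m pendant '[[[0,0,0,0,0,9.9,0],[0,0,0,0,0,0,0],[0,0,0,0,0,0,0],[0,0,0,0,0,0,0],[0,0,0,0,0,0,0]]]'
python3 go.py .5583 -.0247 .047 3.3
```

```text
time: 25.65
position: [0.4443, 0.2802, 0.1222]
tool_rot: [1.0, 0.027, -0.0, 0.0]
ft_force: [-0.4, 0.4, -2.5]
grip_width: 0.0331
grip_force: 25.0
t 25.6 yaw 3.14 turn az -0.16 shift after [0.0962 0.3109 0.0752] shift now [0.0971 0.3106 0.0752] tilt 0.01 q6 1.87
```

```bash
python3 -m pendant '[[[0.02,0.05,0,0,0,0,0],[0.02,0.052,0,0,0,0,0],[0.02,0.052,0,0,0,0,0],[0.02,0.052,0,0,0,0,0],[0.017,0.052,0,0,0,0,0]]]'>/dev/null
python3 -m pendant '[[[0,0.052,0,0,0,0,0],[0,0,0,0,0,0,0],[0,0,0.03,0,0,0,0],[0,0,0.03,0,0,0,0],[0,0,0,0,0,0,0]]]'
python3 go.py .5583 -.0247 .047 3.3
```

```text
time: 26.9
position: [0.5557, -0.0227, 0.0603]
tool_rot: [1.0, 0.028, -0.003, -0.001]
ft_force: [0.6, -0.9, -1.7]
grip_width: 0.0328
grip_force: 25.0
t 26.9 yaw 3.16 turn az -0.14 shift after [0.0025 0.0021 0.0133] shift now [0.0026 0.0022 0.0133] tilt 0.36 q6 1.27
```

```bash
python3 -m pendant '[[[0.002,0.0015,0.007,0,0,0,0],[0,0,0.005,0,0,0,0],[0,0,0.002,0,0,0,0],[0,0,0,0,0,0,0],[0,0,0,0,0,0,1]]]'|head -4
python3 -m pendant '[[[0,0,0,0,0,0,1],[0,0,0,0,0,0,1],[0,0,0,0,0,0,1],[0,0,0,0,0,0,1],[0,0,0,0,0,0,1]]]'|head -2
python3 -m pendant '[[[0,0,-0.03,0,0,0,1],[0,0,-0.03,0,0,0,0],[-0.04,0,0,0,0,0,0],[-0.042,0,0,0,0,0,0],[0,0,0,0,0,0,0]]]'>/dev/null
python3 -m pendant '[[[0,0,0,0,0,0,0],[0,0,0,0,0,0,0],[0,0,0,0,0,0,0],[0,0,0,0,0,0,0],[0,0,0,0,0,0,0]]]'>/dev/null
python3 -m pendant '[[[0,0,0,0,0,0,0],[0,0,0.026,0,0,0,0],[0,0,0.027,0,0,0,0],[0,0,0,0,0,0,0],[0,0,0,0,0,0,0]]]'
python3 lane.py -3 0;python3 go.py .6153 -.0214 .053 3.3
```

```text
time: 27.52
position: [0.5604, -0.0256, 0.0487]
tool_rot: [1.0, 0.027, 0.0, 0.0]
ft_force: [0.5, 0.1, 0.1]
time: 28.15
position: [0.5601, -0.0255, 0.0482]
time: 30.02
position: [0.4785, -0.03, 0.0556]
tool_rot: [1.0, 0.027, 0.0, 0.0]
ft_force: [0.3, -0.2, 0.6]
grip_width: 0.0004
grip_force: 0.0
world 0.615228297284716 -0.021371008262499182
t 30.0 yaw 3.1 turn az -0.2 shift after [ 0.137  -0.0007  0.0026] shift now [ 0.137  -0.0012  0.0027] tilt 0.03 q6 1.22
```

```bash
python3 -m pendant '[[[0.015,-0.001,0.0025,0,0,0,0],[0.015,0,0,0,0,0,0],[0.015,0,0,0,0,0,0],[0.015,0,0,0,0,0,0],[0.015,0,0,0,0,0,0]]]'|grep -E 'pos|ft'
python3 -m pendant '[[[0.012,0,0,0,0,0,0],[0.012,0,0,0,0,0,0],[0.012,0,0,0,0,0,0],[0.01,0,0,0,0,0,0],[0.006,0,0,0,0,0,0]]]'|grep -E 'pos|ft'
python3 -m pendant '[[[0.003,0,0,0,0,0,0],[0.003,0,0,0,0,0,0],[0.002,0,0,0,0,0,0],[0.001,0,0,0,0,0,0],[0,0,0,0,0,0,0]]]'|grep -E 'pos|ft'
python3 -m pendant '[[[0.001,0,0,0,0,0,0],[0.001,0,0,0,0,0,0],[0.001,0,0,0,0,0,0],[0,0,0,0,0,0,0],[0,0,0,0,0,0,0]]]'|grep -E 'pos|ft'
```

```text
position: [0.5543, -0.0247, 0.0535]
ft_force: [-1.2, 0.4, -0.4]
position: [0.6055, -0.022, 0.0527]
ft_force: [-2.3, -0.2, 2.0]
position: [0.6142, -0.0216, 0.0526]
ft_force: [-1.0, 0.4, -1.4]
position: [0.6157, -0.0215, 0.0526]
ft_force: [-5.6, -1.8, 2.3]
```

```bash
python3 -m pendant '[[[0.001,0,0,0,0,0,0],[0.001,0,0,0,0,0,0],[0.001,0,0,0,0,0,0],[0.001,0,0,0,0,0,0],[0,0,0,0,0,0,0]]]'|grep -E 'pos|ft'
python3 -m pendant '[[[-0.02,0,0,0,0,0,0],[-0.02,0,-0.04,0,0,0,0],[0,0,-0.06,0,0,0,1],[0,0,-0.05,0,0,-10,1],[0,0,0,0,0,-10,1]]]'>/dev/null
python3 -m pendant '[[[0,0,0,0,0,-10,1],[0,0,0,0,0,-10,1],[0,0,0,0,0,-10,1],[0,0,0,0,0,-10,1],[0,0,0,0,0,-10,1]]]'>/dev/null
python3 -m pendant '[[[0,0,0,0,0,-10,1],[0,0,0,0,0,-10,1],[0,0,0,0,0,-10,1],[0,0,0,0,0,-10,1],[0,0,0,0,0,0,1]]]'|head -3
python3 go.py .334 .258 .2 113.8
```

```text
position: [0.6157, -0.0215, 0.0526]
ft_force: [-12.6, -3.0, 9.9]
time: 35.02
position: [0.5825, -0.0236, 0.2032]
tool_rot: [0.552, 0.834, 0.001, 0.002]
t 35.0 yaw 112.97 turn az -0.83 shift after [ 0.3579 -0.1137  0.0032] shift now [ 0.3562 -0.1189  0.0022] tilt 0.21 q6 -0.63
```

```bash
python3 -m pendant '[[[0.06,-0.019,0,0,0,0,1],[0.06,-0.019,0,0,0,0,1],[0.06,-0.019,0,0,0,0,1],[0.06,-0.019,0,0,0,0,1],[0,0,0,0,0,0,1]]]'|head -2
python3 - <<'E'
from h import *
cam('side','pics/d6');d=cv2.absdiff(cv2.imread('pics/d6.png'),cv2.imread('pics/d1.png'))[295:345,340:385].max(2)
print((d>40).sum(),d.size); print(cv2.phaseCorrelate(np.float32(cv2.imread('pics/d1.png',0)[298:342,342:382]),np.float32(cv2.imread('pics/d6.png',0)[298:342,342:382])))
E
python3 go.py .334 .258 .2 113.8
```

```text
time: 35.65
position: [0.4147, 0.1689, 0.2029]
1235 2250
((-0.05665389600189741, -0.07449580788961185), 0.6593745965427823)
t 35.7 yaw 113.17 turn az -0.63 shift after [ 0.1163 -0.04    0.0032] shift now [ 0.1159 -0.0412  0.003 ] tilt 0.12 q6 -0.27
```

```bash
python3 -m pendant '[[[0.039,-0.0137,0,0,0,-0.6,1],[0.039,-0.0135,0,0,0,0,1],[0.038,-0.0135,0,0,0,0,1],[0,0,0.04,0,0,0,1],[0,0,0.04,0,0,0,1]]]'|head -2
python3 -m pendant '[[[0,0,0,0,0,0,1],[0,0,0.05,0,0,0,1],[0,0,0.03,0,0,0,1],[0,0,0.021,0,0,0,1],[0,0,0,0,0,0,1]]]'|grep -E 'pos|ft'
python3 -m pendant '[[[0,0,0,0,0,0,0],[0,0,0,0,0,0,0],[0,0,0,0,0,0,0],[0,0,0,0,0,0,0],[0,0,0,0,0,0,0]]]' 25 >/dev/null
python3 -m pendant '[[[0,0,0,0,0,0,0],[0,0,0,0,0,0,0],[0,0,0,0,0,0,0],[0,0,0,0,0,0,0],[0,0,0,0,0,0,0]]]' 25
```

```text
time: 36.33
position: [0.3377, 0.2572, 0.1226]
position: [0.3363, 0.2563, 0.0216]
ft_force: [0.5, -0.2, -0.2]
time: 38.2
position: [0.3344, 0.2564, 0.0217]
tool_rot: [0.547, 0.837, -0.0, -0.0]
ft_force: [-0.8, -0.1, 1.2]
grip_width: 0.0333
grip_force: 25.0
```

```bash
python3 -m pendant '[[[0,0,-0.05,0,0,0,0],[0,0,-0.05,0,0,0,0],[0,0,-0.03,0,0,10,0],[0,0,0,0,0,10,0],[0,0,0,0,0,10,0]]]' >/dev/null
python3 -m pendant '[[[0,0,0,0,0,10,0],[0,0,0,0,0,10,0],[0,0,0,0,0,10,0],[0,0,0,0,0,10,0],[0,0,0,0,0,10,0]]]' >/dev/null
python3 -m pendant '[[[0,0,0,0,0,10,0],[0,0,0,0,0,10,0],[0,0,0,0,0,10,0],[0,0,0,0,0,0,0],[0,0,0,0,0,0,0]]]'
python3 go.py .5632 -.1085 .065 3.3
```

```text
time: 40.08
position: [0.3343, 0.2563, 0.1515]
tool_rot: [0.999, 0.033, -0.0, 0.0]
ft_force: [0.3, 0.2, -0.9]
grip_width: 0.0332
grip_force: 25.0
t 40.1 yaw 3.84 turn az 0.54 shift after [0.2075 0.3773 0.0865] shift now [0.204  0.3792 0.0865] tilt 0.03 q6 1.89
```

```bash
python3 -m pendant '[[[0.05,0.02,0,0,0,0.5,0],[0.045,0.04,0,0,0,0,0],[0.035,0.052,0,0,0,0,0],[0.03,0.053,0,0,0,0,0],[0.02,0.053,0,0,0,0,0]]]'>/dev/null
python3 -m pendant '[[[0.02,0.053,0,0,0,0,0],[0.0075,0.053,0,0,0,0,0],[0,0.053,0,0,0,0,0],[0,0,0.04,0,0,0,0],[0,0,0.04,0,0,0,0]]]'>/dev/null
python3 -m pendant '[[[0,0,0,0,0,0,0],[0,0,0,0,0,0,0],[0,0,0,0,0,0,0],[0,0,0,0,0,0,0],[0,0,0,0,0,0,0]]]'
python3 go.py .5632 -.1085 .046 3.3
```

```text
time: 41.95
position: [0.5632, -0.1079, 0.0726]
tool_rot: [1.0, 0.028, 0.001, 0.0]
ft_force: [-0.1, 0.1, -1.2]
grip_width: 0.0333
grip_force: 25.0
t 42.0 yaw 3.22 turn az -0.08 shift after [-0.0001  0.0006  0.0266] shift now [-0.0001  0.0006  0.0266] tilt 0.09 q6 1.13
```

```bash
python3 -m pendant '[[[0,0.0005,0.015,0,0,0,0],[0,0,0.008,0,0,0,0],[0,0,0.004,0,0,0,0],[0,0,0,0,0,0,0],[0,0,0,0,0,0,1]]]'|head -4
python3 -m pendant '[[[0,0,0,0,0,0,1],[0,0,0,0,0,0,1],[0,0,0,0,0,0,1],[0,0,0,0,0,0,1],[0,0,0,0,0,0,1]]]'>/dev/null
python3 -m pendant '[[[0,0,-0.03,0,0,0,1],[0,0,-0.03,0,0,0,0],[-0.04,0,0,0,0,0,0],[-0.042,0,0,0,0,0,0],[0,0,0,0,0,0,0]]]'>/dev/null
python3 -m pendant '[[[0,0,0,0,0,0,0],[0,0,0,0,0,0,0],[0,0,0,0,0,0,0],[0,0,0,0,0,0,0],[0,0,0,0,0,0,0]]]'>/dev/null
python3 -m pendant '[[[0,0,0,0,0,0,0],[0,0,0.026,0,0,0,0],[0,0,0.027,0,0,0,0],[0,0,0,0,0,0,0],[0,0,0,0,0,0,0]]]'
python3 lane.py -2.6 -84;python3 go.py .6205 -.1052 .053 3.3
```

```text
time: 42.58
position: [0.5628, -0.1083, 0.0449]
tool_rot: [1.0, 0.028, 0.0, 0.0]
ft_force: [-0.1, 0.2, -0.3]
time: 45.08
position: [0.4813, -0.1131, 0.0522]
tool_rot: [1.0, 0.028, 0.0, 0.0]
ft_force: [-0.1, -0.9, -0.0]
grip_width: 0.0004
grip_force: 0.0
world 0.6205061862742353 -0.10520598835920053
t 45.1 yaw 3.2 turn az -0.1 shift after [ 0.1395  0.0001 -0.0008] shift now [ 0.1395 -0.0001 -0.0007] tilt 0.04 q6 1.06
```

```bash
python3 -m pendant '[[[0.015,0,-0.0005,0,0,0,0],[0.015,0,0,0,0,0,0],[0.015,0,0,0,0,0,0],[0.015,0,0,0,0,0,0],[0.015,0,0,0,0,0,0]]]'|grep -E 'pos|ft'
python3 -m pendant '[[[0.012,0,0,0,0,0,0],[0.012,0,0,0,0,0,0],[0.012,0,0,0,0,0,0],[0.012,0,0,0,0,0,0],[0.007,0,0,0,0,0,0]]]'|grep -E 'pos|ft'
python3 -m pendant '[[[0.003,0,0,0,0,0,0],[0.002,0,0,0,0,0,0],[0.002,0,0,0,0,0,0],[0.001,0,0,0,0,0,0],[0,0,0,0,0,0,0]]]'|grep -E 'pos|ft'
python3 -m pendant '[[[0.001,0,0,0,0,0,0],[0.001,0,0,0,0,0,0],[0.001,0,0,0,0,0,0],[0.001,0,0,0,0,0,0],[0,0,0,0,0,0,0]]]'|grep -E 'pos|ft'
```

```text
position: [0.5568, -0.1085, 0.0522]
ft_force: [-1.1, 0.5, 1.3]
position: [0.6117, -0.1058, 0.0522]
ft_force: [-2.2, -0.4, 0.5]
position: [0.6189, -0.1053, 0.0522]
ft_force: [-0.1, 0.2, -0.3]
position: [0.6206, -0.1051, 0.0522]
ft_force: [-6.1, -2.3, 3.1]
```

```bash
python3 -m pendant '[[[0.001,0,0,0,0,0,0],[0.001,0,0,0,0,0,0],[0.001,0,0,0,0,0,0],[0.001,0,0,0,0,0,0],[0,0,0,0,0,0,0]]]'|grep -E 'pos|ft'
python3 -m pendant '[[[-0.02,0,0,0,0,0,0],[-0.02,0,-0.04,0,0,0,0],[-0.03,0.05,-0.06,0,0,0,1],[-0.03,0.05,-0.05,0,0,-10,1],[0,0.05,0,0,0,-10,1]]]'>/dev/null
python3 -m pendant '[[[0,0.03,0,0,0,-10,1],[0,0,0,0,0,-10,1],[0,0,0,0,0,-10,1],[0,0,0,0,0,-10,1],[0,0,0,0,0,-10,1]]]'>/dev/null
python3 -m pendant '[[[0,0,0,0,0,-7,1],[0,0,0,0,0,-7,1],[0,0,0,0,0,0,1],[0,0,0,0,0,0,1],[0,0,0,0,0,0,1]]]'|head -3
python3 go.py .46 -.40 .2 87
```

```text
position: [0.6206, -0.105, 0.0522]
ft_force: [-13.3, -3.9, 8.7]
time: 50.08
position: [0.5678, -0.2639, 0.1777]
tool_rot: [0.725, 0.689, 0.0, 0.0]
t 50.1 yaw 87.14 turn az 0.14 shift after [-0.1416 -0.1005 -0.0223] shift now [-0.1413 -0.1009 -0.0223] tilt 0.03 q6 -0.56
```

```bash
python3 -m pendant '[[[-0.047,-0.033,-0.007,0,0,0,1],[-0.047,-0.034,-0.008,0,0,0,1],[-0.047,-0.034,-0.008,0,0,0,1],[0,0,0,0,0,0,1],[0,0,0,0,0,0,1]]]'|head -2
python3 - <<'E'
from h import *
C=cam('wrist','pics/w7')
print(-C[1].T@C[2]);crop('pics/w7',120,40,400,250,2,'pics/c7.png')
for X in([.5423,-.277,.101],[.4673,-.272,.101],[.3962,-.2675,.101]):print(proj(C,X))
E
```

```text
time: 50.7
position: [0.4598, -0.3994, 0.2006]
[ 0.4637 -0.3293  0.3522]
[437.6058  57.2693]
[321.4349  55.0823]
[211.1382  53.415 ]
```

View pics/c7.png

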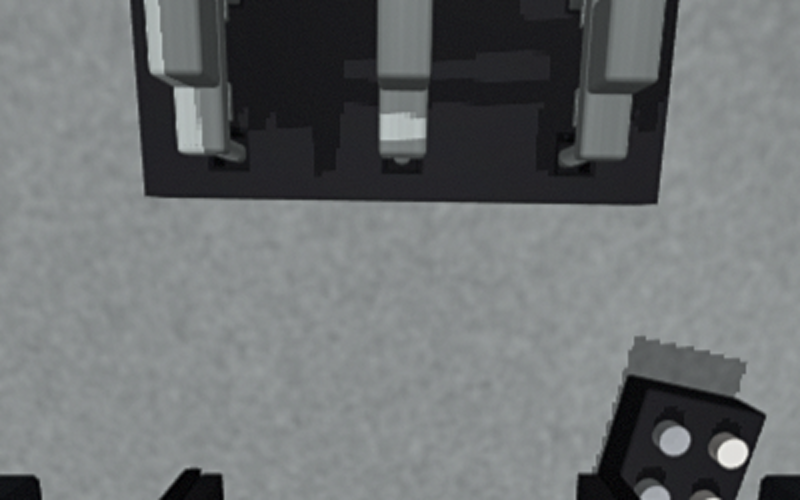

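```bash
python3 - <<'E'
from h import *
A=load('pics/wr1');B=load('pics/w7')
ga=lambda p:(np.array(p)+.5)/2.6-.5+[255,85]
gb=lambda p:(np.array(p)+.5)/2-.5+[120,40]
for n,a,b in(('mid+x',(195,327),(432,79)),('mid-x',(193,379),(378,79)),('far+x',(211,102),(660,80)),('far-x',(212,157),(607,80)),('near+x',(180,513),(197,79)),('near-x',(177,571),(148,72))):
    print(n,tri((A,ga(a)),(B,gb(b))),'z.101:',plane(A,ga(a),.101)[:2],plane(B,gb(b),.101)[:2])
# rack front corners z=.03
for p in((146,195),(657,203)):print(plane(B,gb(p),.03))
E
```

```text
mid+x [ 0.4761 -0.287   0.1013] z.101: [ 0.4761 -0.2871] [ 0.476  -0.2868]
mid-x [ 0.4584 -0.2866  0.1044] z.101: [ 0.4576 -0.2867] [ 0.4583 -0.286 ]
far+x [ 0.5502 -0.2911  0.1026] z.101: [ 0.5503 -0.2911] [ 0.5508 -0.2908]
far-x [ 0.5326 -0.2911  0.1051] z.101: [ 0.533  -0.2918] [ 0.5334 -0.29  ]
near+x [ 0.3965 -0.2813  0.0815] z.101: [ 0.4071 -0.2827] [ 0.3989 -0.283 ]
near-x [ 0.385  -0.2813  0.1047] z.101: [ 0.3839 -0.2818] [ 0.3831 -0.2801]
[ 0.3524 -0.3155  0.03  ]
[ 0.5764 -0.3299  0.03  ]
```

Block top height from the two views is 0.101–0.105, against 0.101 expected. Rack yaw is -3.7°, and the clamps are at about (0.542,-0.2765), (0.467,-0.2715) and (0.392,-0.2665). I'll take the far one first.

```bash
python3 go.py .542 -.2765 .15 86.3
python3 -m pendant '[[[0,0,0,0,0,0.7,0.6],[0.042,0.029,0,0,0,0,0.6],[0.042,0.03,0,0,0,0,0.6],[0.042,0.03,0,0,0,0,0.6],[0,0,0,0,0,0,0.6]]]'>/dev/null
python3 -m pendant '[[[0,0,0.02,0,0,0,0.6],[0,0,0.03,0,0,0,0.6],[0,0,0,0,0,0,0.6],[0,0,0,0,0,0,0.6],[0,0,0,0,0,0,0.6]]]'
python3 go.py .542 -.2765 .083 86.3
```

```text
t 50.8 yaw 87.21 turn az 0.91 shift after [0.1272 0.0738 0.0504] shift now [0.126  0.0758 0.0506] tilt 0.06 q6 -0.85
time: 52.0
position: [0.5571, -0.28, 0.1521]
tool_rot: [0.728, 0.685, 0.0, 0.001]
ft_force: [0.0, 0.5, -0.2]
grip_width: 0.0523
grip_force: 0.0
t 52.0 yaw 86.5 turn az 0.2 shift after [ 0.0026 -0.0153  0.0691] shift now [ 0.0027 -0.0154  0.069 ] tilt 0.15 q6 -0.58
```

```bash
python3 -m pendant '[[[0.0026,-0.0153,0,0,0,0.2,0.6],[0,0,0.03,0,0,0,0.6],[0,0,0.025,0,0,0,0.6],[0,0,0.014,0,0,0,0.6],[0,0,0,0,0,0,0.6]]]'|head -3
python3 go.py .542 -.2765 .083 86.3
python3 -m pendant '[[[0,0,0,0,0,0,0],[0,0,0,0,0,0,0],[0,0,0,0,0,0,0],[0,0,0,0,0,0,0],[0,0,0,0,0,0,0]]]' 40|tail -2
python3 -m pendant '[[[0,0,0,0,0,0,0],[0,0,0,0,0,0,0],[0,0,0,0,0,0,0],[0,0,0,0,0,0,0],[0,0,0,0,0,0,0]]]'
python3 go.py .542 -.2765 .083 86.3
```

```text
time: 52.62
position: [0.5411, -0.2758, 0.0814]
tool_rot: [0.73, 0.684, -0.0, -0.001]
t 52.6 yaw 86.3 turn az -0.0 shift after [-0.0007  0.001  -0.0016] shift now [-0.0007  0.001  -0.0016] tilt 0.06 q6 -0.59
grip_width: 0.0175
grip_force: 39.9
time: 53.88
position: [0.5414, -0.2759, 0.0819]
tool_rot: [0.73, 0.684, 0.0, 0.0]
ft_force: [-1.2, 1.4, 5.0]
grip_width: 0.0177
grip_force: 39.8
t 53.9 yaw 86.3 turn az 0.0 shift after [-0.0005  0.0007 -0.0011] shift now [-0.0005  0.0007 -0.0011] tilt 0.02 q6 -0.59
```

```bash
python3 -m pendant '[[[0,0,-0.02,0,0,0,0],[0,0,-0.03,0,0,0,0],[0,0,-0.04,0,0,0,0],[0,0,0,0,0,-7,0],[0,0,0,0,0,0,0]]]'
python3 go.py .6805 -.1017 .17 93.3
```

```text
time: 54.5
position: [0.5409, -0.2755, 0.1713]
tool_rot: [0.687, 0.727, -0.0, -0.0]
ft_force: [-0.1, 0.4, -1.1]
grip_width: 0.0174
grip_force: 39.9
t 54.5 yaw 93.22 turn az -0.08 shift after [0.1655 0.1494 0.0013] shift now [0.1657 0.1491 0.0013] tilt 0.05 q6 -0.71
```

```bash
python3 -m pendant '[[[0.041,0.037,0,0,0,0,0],[0.041,0.037,0,0,0,0,0],[0.041,0.037,0,0,0,0,0],[0.041,0.037,0,0,0,0,0],[0,0,0,0,0,0,0]]]'>/dev/null
python3 -m pendant '[[[0,0,0,0,0,0,0],[0,0,0,0,0,0,0],[0,0,0,0,0,0,0],[0,0,0,0,0,0,0],[0,0,0,0,0,0,0]]]'
python3 go.py .6805 -.1017 .12 93.3
```

```text
time: 55.75
position: [0.6794, -0.1041, 0.1719]
tool_rot: [0.687, 0.727, 0.0, 0.0]
ft_force: [-0.8, -0.6, -2.7]
grip_width: 0.0178
grip_force: 39.9
t 55.8 yaw 93.25 turn az -0.05 shift after [0.0023 0.0012 0.0519] shift now [0.0023 0.0012 0.0519] tilt 0.01 q6 -0.37
```

```bash
python3 -m pendant '[[[0.0023,0.0012,0,0,0,0,0],[0,0,0.03,0,0,0,0],[0,0,0.025,0,0,0,0],[0,0,0.01,0,0,0,0],[0,0,0,0,0,0,0]]]'|grep -E 'pos|ft'
python3 go.py .6805 -.1017 .08 93.3
python3 - <<'E'
from h import *
cam('wrist','pics/w8');cam('scene','pics/s8');cam('side','pics/d8')
a=cv2.imread('pics/s8.png')[225:345,220:380];b=cv2.imread('pics/d8.png')[190:290,200:320]
cv2.imwrite('pics/c8.png',np.hstack([cv2.resize(a,(400,300)),cv2.resize(b,(360,300))]))
E
```

```text
position: [0.6804, -0.101, 0.1061]
ft_force: [0.4, 1.1, -0.8]
t 56.4 yaw 93.31 turn az 0.01 shift after [-0.0007  0.      0.0261] shift now [-0.0007  0.0001  0.0261] tilt 0.07 q6 -0.37
```

View pics/c8.png

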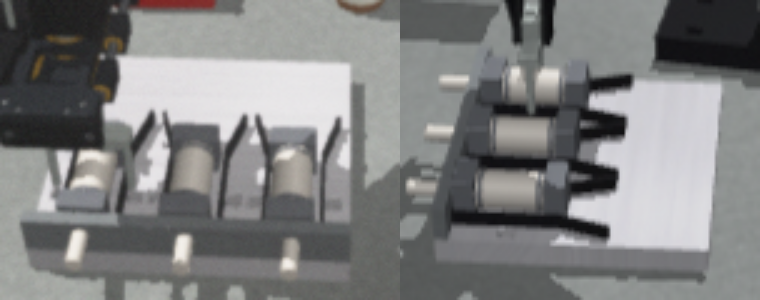

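The clamp is astride lane 0's barrel and all three cartridges are at the stop. Lowering.

```bash
python3 -m pendant '[[[-0.0005,0,0.005,0,0,0,0],[0,0,0.004,0,0,0,0],[0,0,0.002,0,0,0,0],[0,0,0,0,0,0,0],[0,0,0,0,0,0,0]]]'|grep -E 'pos|ft'
python3 -m pendant '[[[0,0,0.003,0,0,0,0],[0,0,0.003,0,0,0,0],[0,0,0.002,0,0,0,0],[0,0,0,0,0,0,0],[0,0,0,0,0,0,0]]]'|grep -E 'pos|ft'
python3 -m pendant '[[[0,0,0.003,0,0,0,0],[0,0,0.002,0,0,0,0],[0,0,0,0,0,0,0],[0,0,0,0,0,0,0],[0,0,0,0,0,0,0]]]'|grep -E 'pos|ft'
```

```text
position: [0.6808, -0.1018, 0.0957]
ft_force: [0.1, -0.3, -1.2]
position: [0.6807, -0.1017, 0.0877]
ft_force: [0.0, 0.3, 0.2]
position: [0.6808, -0.1018, 0.0828]
ft_force: [0.3, 0.4, 0.0]
```

```bash
python3 -m pendant '[[[0,0,0.002,0,0,0,0],[0,0,0.001,0,0,0,0],[0,0,0.001,0,0,0,0],[0,0,0,0,0,0,0],[0,0,0,0,0,0,0]]]'|grep -E 'pos|ft'
python3 -m pendant '[[[0,0,0.001,0,0,0,0],[0,0,0.001,0,0,0,0],[0,0,0,0,0,0,0],[0,0,0,0,0,0,0],[0,0,0,0,0,0,0]]]'|grep -E 'pos|ft'
```

```text
position: [0.6809, -0.1016, 0.0801]
ft_force: [-1.2, 0.9, 5.3]
position: [0.6809, -0.1016, 0.0799]
ft_force: [-3.4, 1.3, 13.2]
```

```bash
python3 -m pendant '[[[0,0,-0.002,0,0,0,0.6],[0,0,0,0,0,0,0.6],[0,0,0,0,0,0,0.6],[0,0,0,0,0,0,0.6],[0,0,0,0,0,0,0.6]]]'|tail -2
python3 -m pendant '[[[0,0,-0.02,0,0,0,0.6],[0,0,-0.03,0,0,0,0.6],[0,0,-0.05,0,0,0,0.6],[0,0,0,0,0,7,0.6],[0,0,0,0,0,0,0.6]]]'|head -4
python3 go.py .467 -.2715 .15 86.3
```

```text
grip_width: 0.0511
grip_force: 0.0
time: 60.9
position: [0.6812, -0.1018, 0.181]
tool_rot: [0.729, 0.684, 0.001, 0.001]
ft_force: [-0.2, -0.4, -0.1]
t 60.9 yaw 86.38 turn az 0.08 shift after [-0.1831 -0.2028  0.031 ] shift now [-0.1828 -0.2031  0.0305] tilt 0.17 q6 -0.25
```

```bash
python3 -m pendant '[[[-0.037,-0.0405,0,0,0,0,0.6],[-0.037,-0.0405,0,0,0,0,0.6],[-0.037,-0.0405,0,0,0,0,0.6],[-0.037,-0.0405,0,0,0,0,0.6],[-0.035,-0.041,0,0,0,0,0.6]]]'>/dev/null
python3 -m pendant '[[[0,0,0.03,0,0,0,0.6],[0,0,0,0,0,0,0.6],[0,0,0,0,0,0,0.6],[0,0,0,0,0,0,0.6],[0,0,0,0,0,0,0.6]]]'>/dev/null
python3 go.py .467 -.2715 .082 86.3
```

```text
t 62.1 yaw 86.38 turn az 0.08 shift after [-0.0005  0.      0.0674] shift now [-0.0004 -0.0001  0.0674] tilt 0.08 q6 -0.67
```

```bash
python3 -m pendant '[[[0,0,0.03,0,0,0,0.6],[0,0,0.025,0,0,0,0.6],[0,0,0.0125,0,0,0,0.6],[0,0,0,0,0,0,0.6],[0,0,0,0,0,0,0]]]' 40 >/dev/null
python3 -m pendant '[[[0,0,0,0,0,0,0],[0,0,0,0,0,0,0],[0,0,0,0,0,0,0],[0,0,0,0,0,0,0],[0,0,0,0,0,0,0]]]' 40
python3 go.py .467 -.2715 .082 86.3
python3 -m pendant '[[[0,0,-0.02,0,0,0,0],[0,0,-0.03,0,0,0,0],[0,0,-0.04,0,0,0,0],[0,0,0,0,0,-7,0],[0,0,0,0,0,0,0]]]'
python3 go.py .6756 -.0178 .17 93.3
```

```text
time: 63.4
position: [0.4663, -0.2714, 0.0815]
tool_rot: [0.73, 0.684, -0.0, 0.0]
ft_force: [-0.7, -0.3, 3.4]
grip_width: 0.0175
grip_force: 39.8
t 63.4 yaw 86.3 turn az -0.0 shift after [-0.0001  0.0007 -0.0005] shift now [-0.0001  0.0007 -0.0005] tilt 0.02 q6 -0.67
time: 64.03
position: [0.4661, -0.271, 0.1713]
tool_rot: [0.687, 0.727, 0.0, -0.0]
ft_force: [0.4, 0.8, -1.2]
grip_width: 0.0178
grip_force: 39.8
t 64.0 yaw 93.22 turn az -0.08 shift after [0.2407 0.2237 0.0013] shift now [0.241  0.2234 0.0013] tilt 0.01 q6 -0.79
```

```bash
python3 -m pendant '[[[0.04,0.037,-0.025,0,0,0,0],[0.04,0.037,0,0,0,0,0],[0.04,0.037,0,0,0,0,0],[0.04,0.037,0,0,0,0,0],[0.04,0.037,0,0,0,0,0]]]'>/dev/null
python3 -m pendant '[[[0.04,0.038,0,0,0,0,0],[0,0,0,0,0,0,0],[0,0,0,0,0,0,0],[0,0,0,0,0,0,0],[0,0,0,0,0,0,0]]]'>/dev/null
python3 go.py .6756 -.0178 .105 93.3
```

```text
t 65.3 yaw 93.17 turn az -0.13 shift after [0.0022 0.0013 0.0912] shift now [0.0022 0.0013 0.0912] tilt 0.04 q6 -0.25
```

```bash
python3 -m pendant '[[[0.0022,0.0013,0.02,0,0,-0.1,0],[0,0,0.03,0,0,0,0],[0,0,0.025,0,0,0,0],[0,0,0.015,0,0,0,0],[0,0,0,0,0,0,0]]]'>/dev/null
python3 go.py .6756 -.0178 .08 93.3
python3 -m pendant '[[[0,0,0.004,0,0,0,0],[0,0,0.004,0,0,0,0],[0,0,0.003,0,0,0,0],[0,0,0,0,0,0,0],[0,0,0,0,0,0,0]]]'|grep -E 'pos|ft'
python3 go.py .6756 -.0178 .08 93.3
python3 -m pendant '[[[0,0,0.003,0,0,0,0],[0,0,0.003,0,0,0,0],[0,0,0.002,0,0,0,0],[0,0,0,0,0,0,0],[0,0,0,0,0,0,0]]]'|grep -E 'pos|ft'
```

```text
t 65.9 yaw 93.38 turn az 0.08 shift after [-0.0014  0.0005  0.0242] shift now [-0.0014  0.0006  0.0242] tilt 0.21 q6 -0.25
position: [0.6764, -0.0165, 0.0954]
ft_force: [0.1, 0.0, -1.1]
t 66.5 yaw 93.4 turn az 0.1 shift after [-0.0012 -0.0008  0.0154] shift now [-0.0012 -0.0008  0.0154] tilt 0.02 q6 -0.25
position: [0.6763, -0.0166, 0.0872]
ft_force: [-0.1, 0.5, -0.8]
```

```bash
python3 -m pendant '[[[-0.001,-0.0006,0.002,0,0,0,0],[0,0,0.002,0,0,0,0],[0,0,0.002,0,0,0,0],[0,0,0.001,0,0,0,0],[0,0,0,0,0,0,0]]]'|grep -E 'pos|ft'
python3 -m pendant '[[[0,0,0.001,0,0,0,0],[0,0,0.001,0,0,0,0],[0,0,0.001,0,0,0,0],[0,0,0,0,0,0,0],[0,0,0,0,0,0,0]]]'|grep -E 'pos|ft'
```

```text
position: [0.6758, -0.0178, 0.0805]
ft_force: [-0.0, -1.0, 1.0]
position: [0.6763, -0.0182, 0.0795]
ft_force: [-2.5, -0.4, 10.3]
```

Seated. Releasing and fetching the third clamp.

```bash
python3 -m pendant '[[[0,0,-0.002,0,0,0,0.6],[0,0,0,0,0,0,0.6],[0,0,0,0,0,0,0.6],[0,0,0,0,0,0,0.6],[0,0,0,0,0,0,0.6]]]'|tail -2
python3 -m pendant '[[[0,0,-0.02,0,0,0,0.6],[0,0,-0.03,0,0,0,0.6],[0,0,-0.05,0,0,0,0.6],[0,0,0,0,0,7,0.6],[0,0,0,0,0,0,0.6]]]'>/dev/null
python3 go.py .392 -.2665 .15 86.3
```

```text
grip_width: 0.0512
grip_force: 0.0
t 69.7 yaw 86.48 turn az 0.18 shift after [-0.2667 -0.2676  0.0314] shift now [-0.2658 -0.2685  0.0307] tilt 0.16 q6 -0.13
```

```bash
python3 -m pendant '[[[-0.04,-0.04,0,0,0,0.2,0.6],[-0.04,-0.04,0,0,0,0,0.6],[-0.04,-0.04,0,0,0,0,0.6],[-0.04,-0.04,0,0,0,0,0.6],[-0.04,-0.04,0,0,0,0,0.6]]]'>/dev/null
python3 -m pendant '[[[-0.0335,-0.034,0,0,0,0,0.6],[-0.0335,-0.034,0,0,0,0,0.6],[0,0,0.03,0,0,0,0.6],[0,0,0,0,0,0,0.6],[0,0,0,0,0,0,0.6]]]'>/dev/null
python3 -m pendant '[[[0,0,0,0,0,0,0.6],[0,0,0,0,0,0,0.6],[0,0,0,0,0,0,0.6],[0,0,0,0,0,0,0.6],[0,0,0,0,0,0,0.6]]]'|head -2
python3 go.py .392 -.2665 .082 86.3
```

```text
time: 71.53
position: [0.3908, -0.2664, 0.1492]
t 71.5 yaw 86.2 turn az -0.1 shift after [-0.0001  0.0012  0.0672] shift now [-0.0001  0.0012  0.0672] tilt 0.0 q6 -0.77
```

```bash
python3 -m pendant '[[[0,0.001,0.03,0,0,0,0.6],[0,0,0.025,0,0,0,0.6],[0,0,0.0125,0,0,0,0.6],[0,0,0,0,0,0,0.6],[0,0,0,0,0,0,0]]]' 40 |grep -E 'pos|ft'
python3 -m pendant '[[[0,0,0,0,0,0,0],[0,0,0,0,0,0,0],[0,0,0,0,0,0,0],[0,0,0,0,0,0,0],[0,0,0,0,0,0,0]]]' 40
python3 go.py .392 -.2665 .082 86.3
python3 -m pendant '[[[0,0,-0.03,0,0,0,0],[0,0,-0.04,0,0,0,0],[0,0,-0.045,0,0,0,0],[0,0,0,0,0,-7,0],[0,0,0,0,0,0,0]]]'
python3 go.py .6707 .066 .195 93.3
```

```text
position: [0.3921, -0.2668, 0.0823]
ft_force: [0.0, -1.0, -0.1]
time: 72.78
position: [0.3918, -0.2665, 0.0819]
tool_rot: [0.73, 0.683, -0.0, 0.0]
ft_force: [-0.5, -0.4, 3.4]
grip_width: 0.0177
grip_force: 39.9
t 72.8 yaw 86.2 turn az -0.1 shift after [ 0.0001  0.0002 -0.0001] shift now [ 0.0001  0.0002 -0.0001] tilt 0.02 q6 -0.77
time: 73.4
position: [0.3916, -0.2662, 0.1969]
tool_rot: [0.688, 0.726, 0.0, 0.0]
ft_force: [0.4, -0.7, -0.7]
grip_width: 0.0176
grip_force: 39.9
t 73.4 yaw 93.12 turn az -0.18 shift after [0.3155 0.2978 0.0019] shift now [0.3165 0.2968 0.0019] tilt 0.01 q6 -0.89
```

```bash
python3 -m pendant '[[[0.042,0.039,0,0,0,-0.2,0],[0.042,0.039,0,0,0,0,0],[0.042,0.039,0,0,0,0,0],[0.042,0.039,0,0,0,0,0],[0.042,0.039,0,0,0,0,0]]]'>/dev/null
python3 -m pendant '[[[0.042,0.039,0,0,0,0,0],[0.042,0.039,0,0,0,0,0],[0.0215,0.025,0,0,0,0,0],[0,0,0,0,0,0,0],[0,0,0,0,0,0,0]]]'>/dev/null
python3 -m pendant '[[[0,0,0.03,0,0,0,0],[0,0,0.03,0,0,0,0],[0,0,0,0,0,0,0],[0,0,0,0,0,0,0],[0,0,0,0,0,0,0]]]'>/dev/null
python3 go.py .6707 .066 .08 93.3
```

```text
t 75.3 yaw 93.36 turn az 0.06 shift after [ 0.0005 -0.0009  0.0585] shift now [ 0.0005 -0.0011  0.0585] tilt 0.17 q6 -0.13
```

```bash
python3 -m pendant '[[[0.0005,-0.001,0.02,0,0,0,0],[0,0,0.012,0,0,0,0],[0,0,0,0,0,0,0],[0,0,0,0,0,0,0],[0,0,0,0,0,0,0]]]'>/dev/null
python3 go.py .6707 .066 .08 93.3
python3 -m pendant '[[[0,0,0.005,0,0,0,0],[0,0,0.005,0,0,0,0],[0,0,0.003,0,0,0,0],[0,0,0,0,0,0,0],[0,0,0,0,0,0,0]]]'|grep -E 'pos|ft'
python3 -m pendant '[[[0,0,0.003,0,0,0,0],[0,0,0.003,0,0,0,0],[0,0,0.002,0,0,0,0],[0,0,0,0,0,0,0],[0,0,0,0,0,0,0]]]'|grep -E 'pos|ft'
python3 go.py .6707 .066 .08 93.3
```

```text
t 75.9 yaw 93.4 turn az 0.1 shift after [-0.0005  0.0005  0.0255] shift now [-0.0005  0.0004  0.0255] tilt 0.08 q6 -0.13
position: [0.6697, 0.0665, 0.0917]
ft_force: [0.3, 0.6, -1.5]
position: [0.6697, 0.0665, 0.0837]
ft_force: [0.6, 0.5, -1.4]
t 77.2 yaw 93.4 turn az 0.1 shift after [-0.0006  0.001   0.0037] shift now [-0.0006  0.001   0.0037] tilt 0.0 q6 -0.13
```

```bash
python3 -m pendant '[[[-0.0005,0.001,0.002,0,0,0,0],[0,0,0.002,0,0,0,0],[0,0,0.001,0,0,0,0],[0,0,0.001,0,0,0,0],[0,0,0,0,0,0,0]]]'|grep -E 'pos|ft'
python3 -m pendant '[[[0,0,0.001,0,0,0,0],[0,0,0,0,0,0,0],[0,0,-0.002,0,0,0,0.6],[0,0,0,0,0,0,0.6],[0,0,0,0,0,0,0.6]]]'|grep -E 'pos|ft'
python3 -m pendant '[[[0,0,0,0,0,0,0.6],[0,0,0,0,0,0,0.6],[0,0,-0.03,0,0,0,0.6],[0,0,-0.05,0,0,0,0.6],[0,0,-0.05,0,0,0,0.6]]]'
python3 -m pendant '[[[-0.05,-0.05,-0.05,0,0,0,1],[-0.05,-0.05,0,0,0,0,1],[-0.05,-0.05,0,0,0,0,1],[-0.05,-0.05,0,0,0,0,1],[-0.05,-0.05,0,0,0,0,1]]]'|head -2
python3 - <<'E'
from h import *
cam('scene','pics/s9');cam('side','pics/d9')
a=cv2.imread('pics/s9.png')[215:345,220:380];b=cv2.imread('pics/d9.png')[180:290,200:320]
cv2.imwrite('pics/c9.png',np.hstack([cv2.resize(a,(400,325),interpolation=2),cv2.resize(b,(360,325),interpolation=2)]))
E
```

```text
position: [0.6714, 0.0654, 0.08]
ft_force: [-2.7, -1.6, 9.2]
position: [0.6704, 0.0661, 0.0782]
ft_force: [-1.0, -0.6, -0.0]
time: 79.03
position: [0.6704, 0.0661, 0.2095]
tool_rot: [0.686, 0.728, -0.0, -0.0]
ft_force: [1.2, 0.2, 0.4]
grip_width: 0.0521
grip_force: 0.0
time: 79.65
position: [0.4695, -0.1604, 0.245]
```

View pics/c9.png

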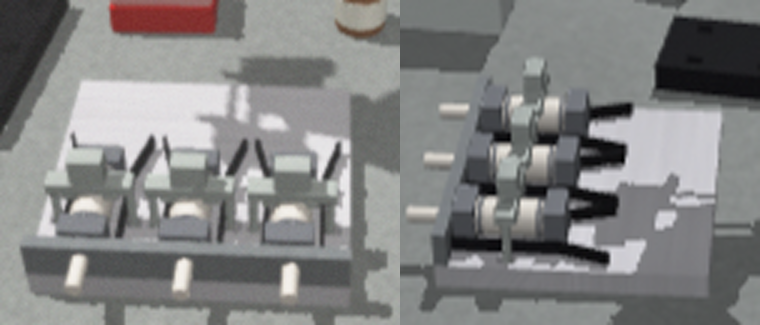

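All three clamps stand upright on the barrels (scene crop, row ~185) and the caps are against the stop. Handing in.

```bash
python3 -m pendant '[[[0,0,0,0,0,0,1],[0,0,0,0,0,0,1],[0,0,0,0,0,0,1],[0,0,0,0,0,0,1],[0,0,0,0,0,0,1]]]'|head -2; python3 -c "
from rig import hand_in
print(hand_in())"
```

```text
time: 80.38
position: [0.4711, -0.1586, 0.2447]
the job is handed in; nothing more can be done
None
```

I pushed all three cartridges home, clamped them in lanes 0–2 and handed the job in at about 80 s; the final pictures show all clamps upright and seated, but the hand-in gave no verdict.

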